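# Load the drill jig from the enclosure flow rack

### The job

Swing the yellow guard bar of the roller lane up and over its balance point so that it rests open on its own and leave it open, then take the front white enclosure out of the lane so that the two behind roll down to the front stop and wait there. Clamp the enclosure in the drill jig: push its end against the orange sprung plate to press the plate back, and lower it so that it lies flat on the seat, held square between the plate and the blue fence. Let go, and leave the other things on the table where they are.

Things in the scene. Friction and masses are not known exactly. Their poses are not given: they have to be found in the camera images.
- rack: Fixed flow rack: a lane of grey rollers sloping 10 deg down to the robot. Origin on the table under the middle of the front place; x level and uphill, y left, z up (only yaw varies). Roller tops 85 mm above the table at the origin. Green guide strips 33-36 mm either side of the middle line, 8 mm above the rollers. Enclosures roll down freely at about 0.2 m/s
- lane_front (a point): Middle of the front place, on the roller-top plane: underside centre of an enclosure that rests against the blue front stop plate. The stop is 60 mm downhill of here and rises 22 mm above the rollers. Axes as the rack (level)
- lane_second (a point): Same for the second place, 120 mm farther up the lane
- guard (a joint): Angle of the yellow guard (two side arms and a round bar, 0.35 kg, nearly free hinge level across the lane). 0 closed: arms parallel to the lane, pointing downhill, bar above the front enclosure. Grows as the bar swings up and back uphill; 1.75 is upright (balance point), below it the guard falls shut; 2.35 is the open end stop where it rests by its weight
- guard_bar (a point): Middle of the guard's round cross bar: 14 mm diameter, 150 mm long across the lane, 120 mm from the hinge axis. Closed, its axis is 35 mm above the top of the front enclosure and 35 mm downhill of that enclosure's middle. Axes turn with the guard
- guard_hinge (a point): Middle of the guard's hinge axis, 90 mm above the roller tops and 85 mm uphill of the front place's middle. A thin 10 mm cross bar lies 20 mm from the axis; the grey posts stand 85 to 92 mm either side of the middle line
- encl_front: White steel enclosure nearest the robot in the lane, the one to take. Block 120 (x) x 60 (y) x 55 (z) mm, 0.25 to 0.5 kg. Origin at its underside centre, x along its length (uphill in the lane), z up out of its lid. It starts tilted with the lane
- encl_second: Same enclosure, next one up the lane, touching the front one
- encl_third: Same enclosure, third in the lane
- jig: Fixed drill jig: aluminium base plate 150 mm wide, 15 mm thick, steel seat block 96 x 50 mm with top 45 mm above the table, blue fence at the robot end, orange sprung plate at the far end. Origin on the table under the middle of a clamped enclosure; x from fence to plate, y left, z up (only yaw varies). Fence face at x = -60 mm, 16 mm thick, 90 mm wide, top 20 mm above the seat
- jig_seat (a point): Where the underside centre of the clamped enclosure belongs: on top of the seat block, 45 mm above the table; both its long sides stay free. Axes as the jig, the enclosure's x along the jig's (either way round)
- clamp (a joint): Travel of the orange sprung plate away from the fence, in m: 0 free, 0.022 pressed to its stop. Spring: 6 N to start it, 14 N at the stop. Free, it is 108 mm from the fence, so a clamped enclosure holds it at about 0.012
- clamp_face (a point): Middle of the plate's face that looks to the fence; plate 70 mm wide, from 2 to 62 mm above the seat. Behind it stands a blue spring housing, up to 70 mm above the table
- tin: Bystander: green can, 68 mm diameter, 75 mm high, standing on the far end of the jig's base plate. Origin at its underside
- wrench: Bystander: steel wrench 180 mm long lying to the robot's right
- busbar_yellow: Bystander: yellow bar 260 x 30 x 8 mm lying to the robot's left
- busbar_blue: Bystander: blue bar 260 x 30 x 8 mm lying to the robot's left
- oil: Bystander: grey bottle with red cap, 60 mm diameter, 160 mm high, to the robot's right

How it is judged:
By the outcome, as a careful person would: the job done as asked, in the order asked, and still so for the second after the job is handed in, with the robot touching nothing.
It also fails if it takes over 67 s, if anything falls off the work surface, if the arm or the gripper's body presses on something with over 40 N, if the wrist force passes 120 N, or if a joint passes its speed limit or range.

### The arm

A 6-joint arm with a two-finger parallel gripper is mounted at the origin on the work surface. World frame = base frame: x ahead of the robot, y to its left, z up, the work surface at z = 0. Lengths are in m, angles in rad, forces in N, time in s.
With the tool pointing down it reaches from about 0.35 to 0.85 m from the base axis. Payload 8.1 kg.
Tool frame: the origin (TCP) lies at the very end of the fingers, on their centre line; the grasp point (between the pads) lies 19 mm behind it (pinch_z is the distance from the TCP to the grasp point, in m); z points along the fingers, y is the direction in which the jaws open and shut (so a half turn about z gives the same grasp; the last joint's range is limited). The gripper opens to 93 mm and grips with 3 to 60 N. Pads are 15 mm wide; open, the fingers measure 128 mm over their backs; the gripper's body (75 mm by 188 mm) begins 65 mm behind the grasp point.
Start: joints at [-1.387, 0.13, 1.488, -0, 1.523, -0.085], TCP at [0.159, -0.578, 0.219] pointing down, gripper open.
Joint ranges: [-2.96, 2.96], [-0.89, 2.26], [0.02, 2.5], [-1.34, 4.48], [0, 2.73], [-2.66, 2.66]. Speed limits (rad/s): [2.39, 2.39, 2.79, 3.14, 3.14, 3.14].

### API

Orientations are given as a rotation vector (axis times angle).
In Python, from plant import * gives the robot as it stands.
- The arm moves only by the tool move_arm, never from a script. Its argument "series" is a list of rows, each a list of 7 numbers: the shift along the tool's x, y, z each as a share of 10 cm, from -1 to 1, then the turn, a rotation vector about the tool's x, y, z each as a share of 180 degrees, from -1 to 1, then the opening, from -1 (shut) to 1 (fully open). In form: [[dx, dy, dz, rx, ry, rz, jaw], ...]. A call has 1 to 8 rows; each row is the pose to reach, as a shift and turn from the pose commanded when the call began, along the tool's axes at that moment, turning the shorter way round; what a row does not reach only later rows make up. A row lasts 1/10 s, in which the tool goes at most 50 mm and 8.59 degrees, less where a joint would pass 70% of its speed; a pose out of reach is approached as far as the arm can. A call with a number of a shift or a turn outside -1 to 1 is refused whole. A call with a gripper value outside its range is refused whole. The fingers move at their own pace and stop on an object; "squeeze" is the grip in N (left out, the last holds). Time passes only in rows, so rows that repeat a pose let the fingers close. It gives the time, the measured TCP pose, the force and the opening at its end, in the units of the state.
- read_state(): the state, without advancing time (a new reading comes with each control period).
- read_camera(name): name is "scene" or "side" or "wrist"; returns a dict with "frame" (480x640x3 uint8, red, green, blue), "K" (3x3 intrinsics, pixels), "rvec" (rotation vector, rad) and "tvec" (3), from world to camera coordinates, as OpenCV has them. Camera axes: x right, y down, z forward; pixel columns grow to the right and rows downward; lengths in m; the calibration is good to about 2 mm. A picture is of the moment at which its call begins. There is no depth.
- close_job(): hands the job in, once; it reports no verdict.
The state is a dict: "t": time; "q": joint angles; "dq": joint speeds; "joint_torque": joint torques, N m; "tool_pos": TCP position; "orientation": TCP orientation; "force": force on the tool from outside, world axes, zero at the start; "wrist_torque": the same for the moment, N m; "opening": finger opening in m.
Only numpy, scipy, OpenCV 4.12 (cv2) and the standard library are available. Lean on these libraries where they do the work, as an engineer would, in place of code of your own. Each camera call takes 0.05 s, during which the arm holds its last target.

## Working session

There is one attempt and no reset: what is moved stays moved. The work goes in short steps, Python scripts to look and compute and a tool call to move; the robot and the scene stay as the last step left them, time stands still between calls to the robot, and variables do not carry over. Pictures are saved under pics/ and viewed, and the job is handed in when it is done.

Besides the shell and the picture viewer there is one more tool, called as a command line: name --pt "numbers of a row" for each row, then --argument value for the rest. move_arm: Moves the arm, as the interface text tells. Shift numbers are shares of 10 cm and turn numbers shares of 180 degrees, none past 1 either way. Its arguments: {"type":"object","properties":{"series":{"type":"array","items":{"type":"array","items":{"type":"number"}}},"squeeze":{"type":"number"}},"required":["series"]}

```bash
ls; mkdir -p pics
python3 - <<'E'
from plant import *
import cv2
print(read_state())
for n in ["scene","side","wrist"]:
    c=read_camera(n); cv2.imwrite(f"pics/{n}0.png",c["frame"][:,:,::-1]); print(n,c["K"].tolist(),c["rvec"],c["tvec"])
    import numpy as np; np.savez(f"{n}0.npz",**c)
E
```

```text
pics
{'t': 0.0, 'q': array([-1.38739152e+00,  1.31130525e-01,  1.48927199e+00,  3.19085737e-06,
        1.52298871e+00, -8.54219466e-02]), 'dq': array([ 8.87589047e-04,  2.04135383e-03,  8.79953100e-05, -4.91226349e-04,
       -1.28116089e-03,  8.72337790e-04]), 'joint_torque': array([-5.28540004e-04, -5.59847331e+01, -4.91750908e+01,  7.68283848e-02,
        3.55723849e-02, -1.54303934e-04]), 'tool_pos': array([ 0.15926749, -0.57789279,  0.21760975]), 'orientation': array([-3.11147552e+00, -4.20760697e-01,  1.33277967e-04]), 'force': array([-0.08365653,  0.58262357, -0.10207854]), 'wrist_torque': array([ 0.04901668, -0.01540197,  0.00977542]), 'opening': 0.09288098947590925}
scene [[616.4149641885991, 0.0, 328.7104630380799], [0.0, 616.4149641885991, 238.25324825806572], [0.0, 0.0, 1.0]] [ 2.40738915  0.99351695 -0.28387209] [-0.41884894 -0.24881173  2.01010169]
side [[550.0124341631894, 0.0, 316.6999019288961], [0.0, 550.0124341631894, 241.1851420231067], [0.0, 0.0, 1.0]] [ 2.33307331 -0.30665556  0.13214594] [-0.54956931  0.21361413  1.5595149 ]
wrist [[408.09187707665336, 0.0, 323.4674433868891], [0.0, 408.09187707665336, 243.76675896193666], [0.0, 0.0, 1.0]] [-2.31453177  1.76234926  0.24978652] [-0.59962882 -0.03214732  0.39192523]
```

View pics/scene0.png

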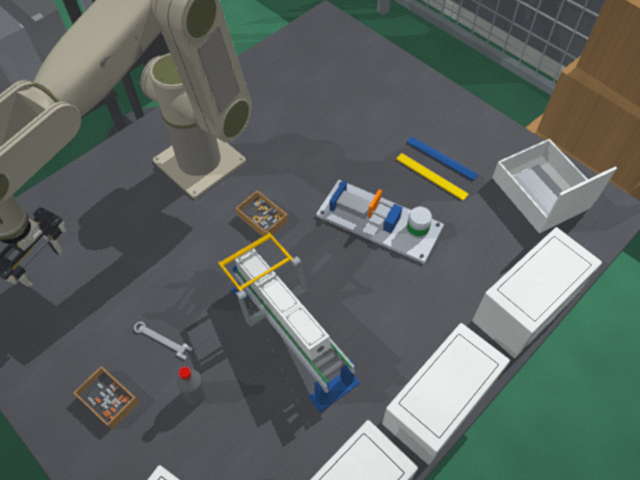

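View pics/side0.png

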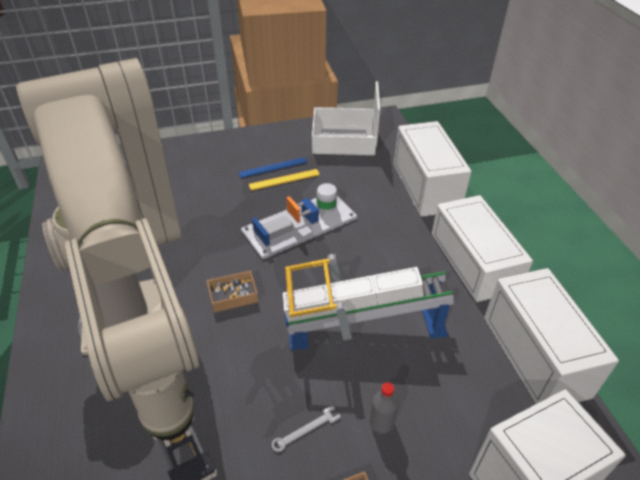

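View pics/wrist0.png

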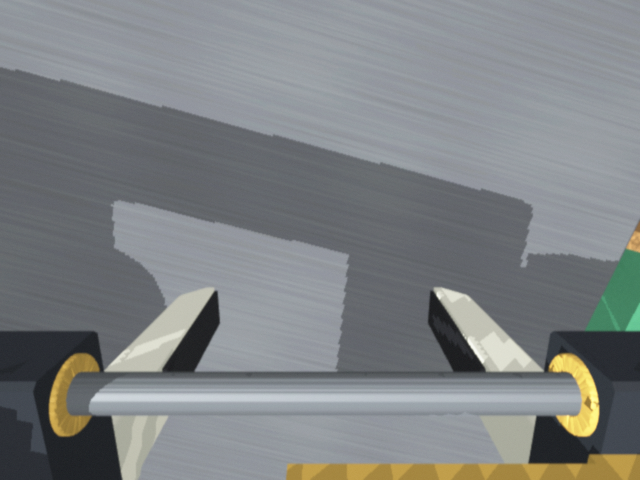

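The scene view shows the rack at about (290,300), with the guard bar around (245,250). The jig is at about (380,215). Next I'll zoom in on both.

Run:
```python
import cv2,numpy as np
s=cv2.imread("pics/scene0.png"); d=cv2.imread("pics/side0.png")
def crop(im,x,y,w,h,k,n): cv2.imwrite(n,cv2.resize(im[y:y+h,x:x+w],None,fx=k,fy=k,interpolation=cv2.INTER_CUBIC))
crop(s,205,220,160,120,5,"pics/s_rack.png")
crop(d,270,245,190,110,4.2,"pics/d_rack.png")
a=cv2.resize(s[170:270,310:450],None,fx=5,fy=5,interpolation=cv2.INTER_CUBIC); cv2.imwrite("pics/s_jig.png",a)
crop(d,235,175,130,90,6,"pics/d_jig.png")
```

```text
(no output)
```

View pics/s_rack.png

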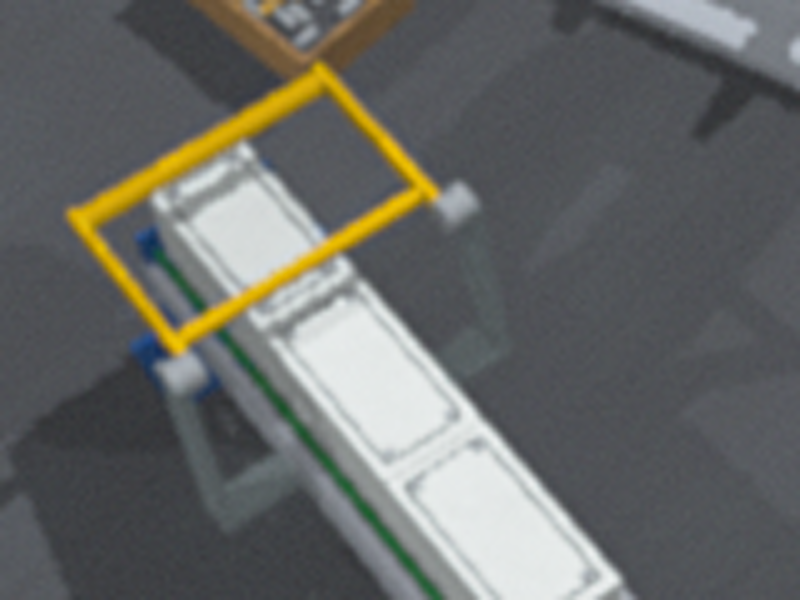

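View pics/d_rack.png

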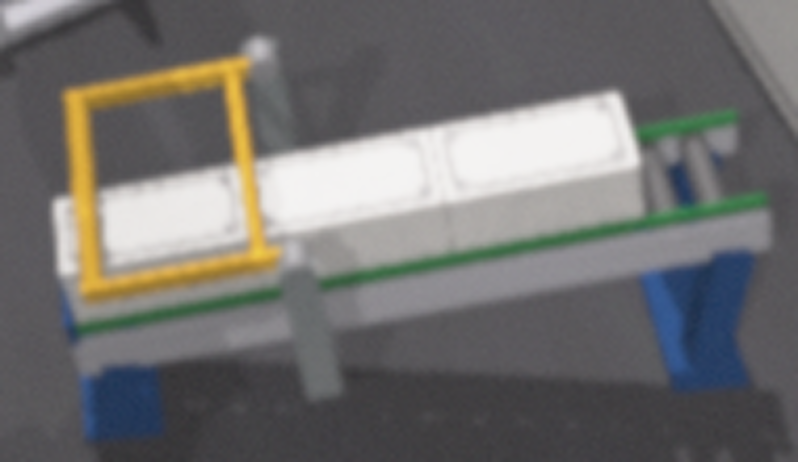

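View pics/s_jig.png

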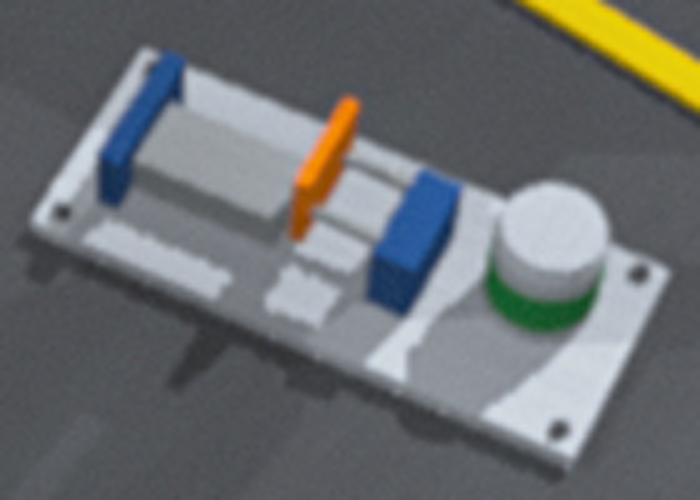

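View pics/d_jig.png

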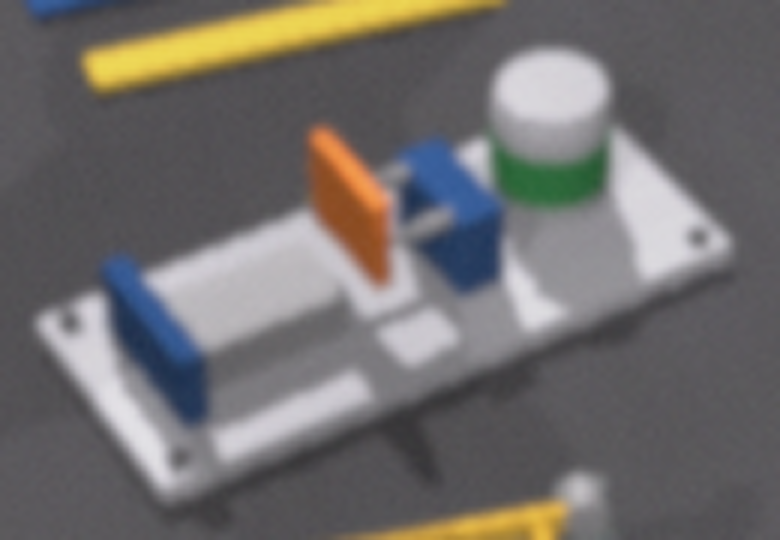

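The crops show the guard bar ends at scene (220.6,263) and (269,235) and side (288,268) and (292,314). The jig plate corners and blue fence are clear. I'll triangulate these points.

```bash
cat > h.py <<'E'
import numpy as np,cv2
from scipy.spatial.transform import Rotation as R
def load(n): return dict(np.load(n))
def P(c): 
    Rm=cv2.Rodrigues(c["rvec"])[0]; return c["K"]@np.c_[Rm,c["tvec"].ravel()]
def tri(ca,cb,a,b):
    a=np.array(a,float).T;b=np.array(b,float).T
    X=cv2.triangulatePoints(P(ca),P(cb),a,b); X=(X[:3]/X[3]).T
    return X
def proj(c,X): return cv2.projectPoints(np.atleast_2d(X).astype(float),c["rvec"],c["tvec"],c["K"],None)[0][:,0]
def ray(c,uv,z):
    Rm=cv2.Rodrigues(c["rvec"])[0];C=-Rm.T@c["tvec"].ravel()
    out=[]
    for u in np.atleast_2d(uv):
        d=Rm.T@np.linalg.inv(c["K"])@np.r_[u,1]; out.append(C+d*(z-C[2])/d[2])
    return np.array(out)
def uc(pts,o,k): return (np.array(pts,float)+.5)/k-.5+np.array(o)
E
python3 - <<'E'
from h import *
np.set_printoptions(precision=4,suppress=True)
S=load("scene0.npz");D=load("side0.npz")
def go(nm,a,oa,ka,b,ob,kb):
    a=uc(a,oa,ka);b=uc(b,ob,kb);X=tri(S,D,a,b)
    e=np.linalg.norm(proj(S,X)-a,axis=1)
    print(nm);print(np.c_[X,e])
    return X
G=go("bar R,L; thin R,L",[(78,215),(320,73),(178,345),(427,190)],(205,220),5,[(92,290),(75,95),(264,256),(237,66)],(270,245),4.2)
E=go("encl front top R,L",[(155,190),(243,145)],(205,220),5,[(65,274),(57,200)],(270,245),4.2)
J=go("plate fence L,R far R,L",[(145,48),(35,222),(572,460),(668,272)],(310,170),5,[(40,320),(170,495),(733,242),(615,122)],(235,175),6)
F=go("fence outer top L,R",[(170,52),(103,152)],(310,170),5,[(107,265),(190,360)],(235,175),6)
O=go("orange face top L,R (face edge)",[(345,98),(297,178)],(310,170),5,[(312,132),(380,205)],(235,175),6)
for X in (G[0:2],G[2:]): print(X.mean(0),np.linalg.norm(X[0]-X[1]))
print("rackyaw", np.degrees(np.arctan2(*(G[2:].mean(0)-G[:2].mean(0))[1::-1])),np.degrees(np.arctan2(*(G[1]-G[0])[1::-1]))-90,np.degrees(np.arctan2(*(G[3]-G[2])[1::-1]))-90, np.linalg.norm(G[2:].mean(0)-G[:2].mean(0)))
for p,q in((0,3),(1,2)): print("jigyaw",np.degrees(np.arctan2(*(J[q]-J[p])[1::-1])),np.linalg.norm(J[p]-J[q]))
for p,q in((1,0),(2,3)): print("jigyaw",np.degrees(np.arctan2(*(J[q]-J[p])[1::-1]))-90,np.linalg.norm(J[p]-J[q]))
print(J.mean(0))
E
```

```text
bar R,L; thin R,L
[[ 0.437  -0.247   0.1775  0.5858]
 [ 0.462  -0.0994  0.1814  0.0323]
 [ 0.5379 -0.2629  0.1933  0.0573]
 [ 0.5627 -0.1148  0.1968  0.1855]]
encl front top R,L
[[ 0.4303 -0.1961  0.1329  0.7326]
 [ 0.44   -0.1411  0.1326  0.3511]]
plate fence L,R far R,L
[[0.3822 0.2536 0.0236 0.3387]
 [0.4254 0.1133 0.0174 0.5812]
 [0.7657 0.2151 0.0232 0.2471]
 [0.7285 0.347  0.0231 2.898 ]]
fence outer top L,R
[[0.4197 0.2359 0.0702 0.2697]
 [0.4468 0.1502 0.0747 0.6267]]
orange face top L,R (face edge)
[[0.539  0.2588 0.1163 0.1338]
 [0.5594 0.1952 0.1162 0.4422]]
[ 0.4495 -0.1732  0.1794] 0.1497687092163163
[ 0.5503 -0.1888  0.195 ] 0.15017644235602748
rackyaw -8.831478236900896 -9.604747942945707 -9.510045867385017 0.10320295923030452
jigyaw 15.088776265206059 0.35870762871320694
jigyaw 16.638310359428505 0.35526205926344195
jigyaw 17.110174458034592 0.14686208193580064
jigyaw 15.73818742132704 0.13704565421839512
[0.5755 0.2322 0.0218]
```

Run:
```python
from h import *
np.set_printoptions(precision=4,suppress=True)
S=load("scene0.npz");D=load("side0.npz")
def go(nm,a,oa,ka,b,ob,kb,z):
    a=uc(a,oa,ka);b=uc(b,ob,kb)
    A=np.array([ray(S,p,zz)[0] for p,zz in zip(a,z)]);B=np.array([ray(D,p,zz)[0] for p,zz in zip(b,z)])
    print(nm);print(np.c_[A[:,:2],B[:,:2]])
    return A,B
G=go("bar R,L; thin R,L",[(78,215),(320,73),(178,345),(427,190)],(205,220),5,[(92,290),(75,95),(264,256),(237,66)],(270,245),4.2,[.1675,.1675,.1845,.1845])
E=go("encl front top R,L",[(155,190),(243,145)],(205,220),5,[(65,274),(57,200)],(270,245),4.2,[.1288]*2)
J=go("plate fence L,R far R,L",[(145,48),(35,222),(572,460),(668,272)],(310,170),5,[(40,320),(170,495),(733,242),(615,122)],(235,175),6,[.015]*4)
F=go("fence outer top L,R",[(170,52),(103,152)],(310,170),5,[(107,265),(190,360)],(235,175),6,[.065]*2)
O=go("orange",[(345,98),(297,178)],(310,170),5,[(312,132),(380,205)],(235,175),6,[.107]*2)
# camera centers
for c in (S,D,load("wrist0.npz")):
    Rm=cv2.Rodrigues(c["rvec"])[0]; print((-Rm.T@c["tvec"].ravel()),Rm.tolist())
```

```text
bar R,L; thin R,L
[[ 0.4303 -0.243   0.4393 -0.2414]
 [ 0.4545 -0.0941  0.4644 -0.0869]
 [ 0.5338 -0.2607  0.54   -0.256 ]
 [ 0.5566 -0.1098  0.5663 -0.1043]]
encl front top R,L
[[ 0.4265 -0.1932  0.4319 -0.1955]
 [ 0.4388 -0.1406  0.44   -0.1366]]
plate fence L,R far R,L
[[0.3768 0.2594 0.3835 0.2611]
 [0.4228 0.1161 0.4266 0.113 ]
 [0.7639 0.2188 0.7687 0.2248]
 [0.7201 0.3608 0.7347 0.342 ]]
fence outer top L,R
[[0.4163 0.2397 0.4208 0.2404]
 [0.4404 0.157  0.4492 0.1574]]
orange
[[0.5351 0.2641 0.541  0.2704]
 [0.5544 0.2016 0.5623 0.2034]]
[ 1.1993 -0.6203  1.5668] [[0.7095771618310037, 0.7046207353999232, 0.003141759431896679], [0.5965960421605865, -0.5984081662228878, -0.5347717541868531], [-0.37493121220589276, 0.38133618480578485, -0.8449907101688089]]
[ 0.2781 -1.0692  1.2487] [[0.9657239576788249, -0.2595558034595656, 0.0028323939710116763], [-0.18031417014829176, -0.6786606259590466, -0.7119737037395467], [0.18671914098153017, 0.6870593421701902, -0.7022004149299438]]
[ 0.2342 -0.5579  0.3848] [[0.2658415445320863, -0.9640159898955638, -0.0012018429477718973], [-0.9263808675490885, -0.2558076606352375, 0.2763709988391059], [-0.26673350265722684, -0.07235752888264861, -0.9610502726570571]]
```

```bash
cat >> h.py <<'E'
YR=np.radians(-9.4); O=np.array([.500,-.176,0.])   # rack estimate
def Rz(a): return R.from_euler('z',a).as_matrix()
def rack(x,y,z): return O+Rz(YR)@np.array([x,y,z])
def lane(s,y,n): # along slope, left, normal from lane_front
    c,si=np.cos(np.radians(10)),np.sin(np.radians(10)); return rack(s*c-n*si,y,.085+s*si+n*c)
def tool(yawx,tilt=0.,base=None):
    """tool pointing down with x at yawx; """
    y=np.radians(yawx); x=np.array([np.cos(y),np.sin(y),0]); z=np.array([0,0,-1.]); Rm=np.c_[x,np.cross(z,x),z]
    return Rm
def rows(targets,jaw,st=None,p0=None,R0=None):
    """targets: list of (pos,R)"""
    if st is not None: p0=st["tool_pos"];R0=R.from_rotvec(st["orientation"]).as_matrix()
    out=[]
    for p,Rm in targets:
        d=R0.T@(np.asarray(p)-p0)/.1; r=R.from_matrix(R0.T@Rm).as_rotvec()/np.pi
        out.append([round(float(v),3) for v in np.r_[d,r]]+[jaw])
    return out
E
python3 - <<'E'
from h import *
from plant import *
st=read_state()
b=lane(-.035,0,.09);print(b)
print(rows([(b+[0,0,.13],tool(80.6)),([.159,-.578,.33],tool(15.4))],1,st))
E
```

```text
[ 0.45057608 -0.16781792  0.16755501]
[[3.898, -3.183, -0.792, -0.0, -0.0, -0.362, 1], [-0.002, -0.003, -1.121, -0.0, -0.0, -0.0, 1]]
```

move_arm --pt "0.3 -0.25 -0.5 0 0 0 1" --pt "0.6 -0.5 -0.8 0 0 0 1" --pt "0.97 -0.8 -0.8 0 0 0 1"

```text
t: 0.45
tool_pos: [0.2276, -0.4827, 0.3018]
orientation: [3.108, 0.417, 0.002]
force: [0.4, 0.0, 0.5]
opening: 0.0933
```

move_arm --pt "0.33 -0.27 0 0 0 0 1" --pt "0.66 -0.54 0 0 0 0 1" --pt "0.97 -0.8 0 0 0 0 1"

```text
t: 0.75
tool_pos: [0.3003, -0.3771, 0.2975]
orientation: [3.113, 0.421, 0.0]
force: [0.3, -1.3, 0.2]
opening: 0.0929
```

move_arm --pt "0.33 -0.27 0 0 0 0 1" --pt "0.66 -0.54 0 0 0 0 1" --pt "0.97 -0.8 0 0 0 0 1"

```text
t: 1.05
tool_pos: [0.3725, -0.2742, 0.2974]
orientation: [-3.113, -0.421, -0.0]
force: [0.2, -0.7, -0.1]
opening: 0.0931
```

move_arm --pt "0.33 -0.27 0 0 0 -0.045 0.2" --pt "0.66 -0.54 0 0 0 -0.09 0.2" --pt "0.97 -0.79 0 0 0 -0.135 0.2" --pt "0.97 -0.79 0 0 0 -0.18 0.2" --pt "0.97 -0.79 0 0 0 -0.225 0.2" --pt "0.97 -0.79 0 0 0 -0.27 0.2" --pt "0.97 -0.79 0 0 0 -0.315 0.2" --pt "0.97 -0.79 0 0 0 -0.362 0.2"

```text
t: 1.85
tool_pos: [0.4442, -0.1738, 0.2973]
orientation: [-2.39, -2.038, 0.0]
force: [-0.0, 0.3, 0.2]
opening: 0.0559
```

Run:
```python
from plant import *
import cv2,numpy as np
st=read_state(); print(st["t"],st["tool_pos"],st["orientation"],st["q"],st["opening"])
c=read_camera("wrist"); np.savez("wrist1.npz",**c); cv2.imwrite("pics/wrist1.png",c["frame"][:,:,::-1])
```

```text
1.85 [ 0.44423054 -0.17376604  0.2972559 ] [-2.38995142e+00 -2.03810266e+00  4.01349387e-04] [-4.80402769e-01 -2.24880510e-01  1.69055664e+00 -5.77992670e-06
  1.67658398e+00 -3.21818567e-01] 0.055899430573549874
```

View pics/wrist1.png

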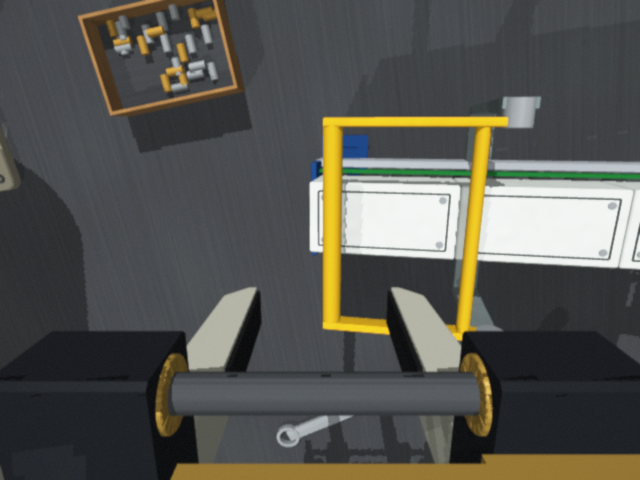

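The wrist view shows the bar axis from (332,125) to (333,325). The thin bar runs (485,125) to (465,330), and the front lid's downhill edge is at x≈312, from y=182 to 250.

Run:
```python
from h import *
np.set_printoptions(precision=4,suppress=True)
W=load("wrist1.npz")
f=W["frame"].astype(int); m=((f[:,:,0]>150)&(f[:,:,2]<70)&(f[:,:,1]>90)).astype(np.uint8)
for v in (140,160,200,240,270,300,315):
    xs=np.where(m[v,300:520])[0]+300; print(v,[(g[0],g[-1]) for g in np.split(xs,np.where(np.diff(xs)>3)[0]+1)])
b=ray(W,[(332,122),(333,326)],.1675);print("bar",b,b.mean(0),np.linalg.norm(b[0]-b[1]),np.degrees(np.arctan2(*(b[0]-b[1])[1::-1]))-90)
b=ray(W,[(486,122),(465,330)],.1845);print("thin",b,b.mean(0),np.linalg.norm(b[0]-b[1]),np.degrees(np.arctan2(*(b[0]-b[1])[1::-1]))-90)
print("exp bar",lane(-.035,0,.09),"thin",lane(.065,0,.09))
# lid edges: front corners z
print("front top",ray(W,[(316,181),(311,250)],.1288),"exp",lane(-.06,.03,.055),lane(-.06,-.03,.055))
```

```text
140 [(np.int64(323), np.int64(341)), (np.int64(475), np.int64(489))]
160 [(np.int64(324), np.int64(341)), (np.int64(473), np.int64(487))]
200 [(np.int64(324), np.int64(340)), (np.int64(469), np.int64(482))]
240 [(np.int64(323), np.int64(340)), (np.int64(465), np.int64(477))]
270 [(np.int64(323), np.int64(339)), (np.int64(462), np.int64(475))]
300 [(np.int64(323), np.int64(339)), (np.int64(459), np.int64(472))]
315 [(np.int64(323), np.int64(338)), (np.int64(458), np.int64(470))]
bar [[ 0.4634 -0.0961  0.1675]
 [ 0.4403 -0.2515  0.1675]] [ 0.4519 -0.1738  0.1675] 0.1570595538080705 -8.449809327900624
thin [[ 0.5629 -0.1122  0.1845]
 [ 0.5398 -0.2617  0.1845]] [ 0.5514 -0.187   0.1845] 0.15132927939159296 -8.812188783306695
exp bar [ 0.4506 -0.1678  0.1676] thin [ 0.5477 -0.1839  0.1849]
front top [[ 0.4442 -0.1396  0.1288]
 [ 0.4303 -0.1972  0.1288]] exp [ 0.4372 -0.1352  0.1287] [ 0.4274 -0.1944  0.1287]
```

```bash
sed -i 's/^YR=.*/YR=np.radians(-9.1); O=np.array([.503,-.180,0.])/' h.py
python3 - <<'E'
from h import *
from plant import *
st=read_state()
print(rows([([.452,-.174,.21],tool(80.9)),([.452,-.174,.158],tool(80.9))],.2,st), rows([([.452,-.174,.21],tool(80.9)),([.452,-.174,.158],tool(80.9))],.2,None,np.array([.452,-.174,.21]),tool(80.9)))
E
```

```text
[[0.01, 0.078, 0.872, -0.0, -0.0, 0.003, 0.2], [0.009, 0.078, 1.392, -0.0, -0.0, 0.003, 0.2]] [[0.0, 0.0, 0.0, 0.0, 0.0, 0.0, 0.2], [0.0, 0.0, 0.52, 0.0, 0.0, 0.0, 0.2]]
```

move_arm --pt "0.01 0.078 0.2 0 0 0.003 0.2" --pt "0.01 0.078 0.5 0 0 0.003 0.2" --pt "0.01 0.078 0.8 0 0 0.003 0.2" --pt "0.01 0.078 0.9 0 0 0.003 0.2"

```text
t: 2.3
tool_pos: [0.4504, -0.1733, 0.2039]
orientation: [-2.405, -2.013, 0.003]
force: [-0.9, 0.5, 0.4]
opening: 0.0561
```

move_arm --pt "0 0 0.2 0 0 0 0.2" --pt "0 0 0.4 0 0 0 0.2" --pt "0 0 0.49 0 0 0 0.2" --pt "0 0 0.49 0 0 0 0.2"

```text
t: 2.7
tool_pos: [0.4516, -0.174, 0.1578]
orientation: [-2.406, -2.017, 0.001]
force: [0.4, -0.2, -0.5]
opening: 0.0559
```

move_arm --pt "0 0 0 0 0 0 -0.3" --pt "0 0 0 0 0 0 -0.6" --pt "0 0 0 0 0 0 -0.8" --pt "0 0 0 0 0 0 -1" --pt "0 0 0 0 0 0 -1" --pt "0 0 0 0 0 0 -1" --pt "0 0 0 0 0 0 -1" --pt "0 0 0 0 0 0 -1" --squeeze 5

```text
t: 3.5
tool_pos: [0.4506, -0.174, 0.1587]
orientation: [-2.404, -2.018, 0.004]
force: [-9.0, 1.7, 7.7]
opening: 0.0142
```

Run:
```python
from plant import *
import cv2,numpy as np
st=read_state(); print(st["t"],st["tool_pos"],st["orientation"],st["force"],st["opening"])
c=read_camera("wrist"); np.savez("wrist2.npz",**c); cv2.imwrite("pics/wrist2.png",c["frame"][:,:,::-1])
c=read_camera("side"); cv2.imwrite("pics/side2.png",cv2.resize(c["frame"][200:380,180:440,::-1],None,fx=3,fy=3,interpolation=cv2.INTER_CUBIC))
```

```text
3.5 [ 0.45062839 -0.17403327  0.15865151] [-2.40412885 -2.01790106  0.00366224] [-9.01257296  1.65404827  7.6775903 ] 0.014223708853579159
```

View pics/wrist2.png

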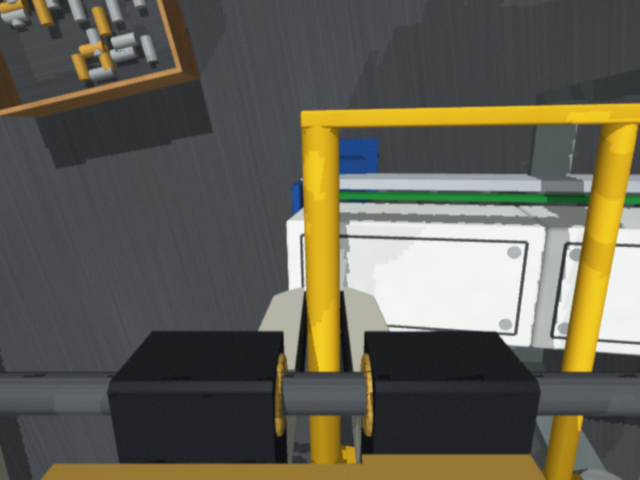

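View pics/side2.png

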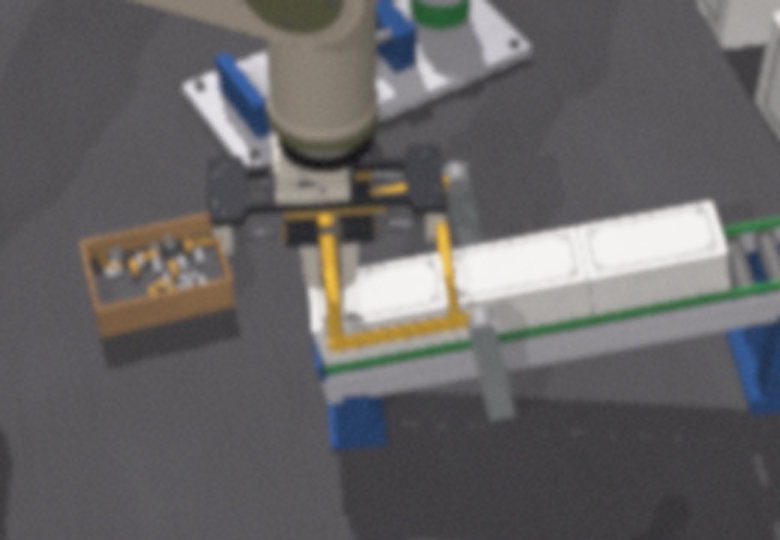

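Opening of 14.2 mm and the pictures show the bar between the fingers at wrist (322,300). Now the arc.

Run:
```python
from h import *
th=np.r_[0,.09*np.arange(1,26),2.32]; a=th-np.radians(10)
u=Rz(YR)[:,0]
D=[.12*(np.cos(np.radians(10))-np.cos(x))*u+np.array([0,0,.12*(np.sin(x)+np.sin(np.radians(10)))]) for x in a]
Rm=tool(80.1)
for k in range(0,26,8):
    r=rows([(d,Rm) for d in D[k+1:k+9]],-1,None,D[k],Rm)
    print([[round(x,2) for x in q[:3]]+[0,0,0,-1] for q in r])
```

```text
[[-0.0, -0.01, -0.11, 0, 0, 0, -1], [-0.0, -0.02, -0.21, 0, 0, 0, -1], [-0.0, -0.01, -0.32, 0, 0, 0, -1], [0.0, 0.0, -0.43, 0, 0, 0, -1], [0.0, 0.03, -0.54, 0, 0, 0, -1], [0.0, 0.06, -0.64, 0, 0, 0, -1], [0.0, 0.1, -0.74, 0, 0, 0, -1], [0.0, 0.16, -0.83, 0, 0, 0, -1]]
[[0.0, 0.06, -0.09, 0, 0, 0, -1], [0.0, 0.13, -0.17, 0, 0, 0, -1], [0.0, 0.2, -0.25, 0, 0, 0, -1], [0.0, 0.28, -0.32, 0, 0, 0, -1], [0.01, 0.37, -0.38, 0, 0, 0, -1], [0.01, 0.47, -0.44, 0, 0, 0, -1], [0.01, 0.56, -0.48, 0, 0, 0, -1], [0.01, 0.67, -0.52, 0, 0, 0, -1]]
[[0.0, 0.1, -0.03, 0, 0, 0, -1], [0.0, 0.21, -0.05, 0, 0, 0, -1], [0.0, 0.32, -0.06, 0, 0, 0, -1], [0.01, 0.43, -0.05, 0, 0, 0, -1], [0.01, 0.53, -0.04, 0, 0, 0, -1], [0.01, 0.64, -0.02, 0, 0, 0, -1], [0.01, 0.74, 0.01, 0, 0, 0, -1], [0.01, 0.84, 0.05, 0, 0, 0, -1]]
[[0.0, 0.1, 0.05, 0, 0, 0, -1], [0.0, 0.17, 0.09, 0, 0, 0, -1]]
```

move_arm --pt "0 -0.01 -0.11 0 0 0 -1" --pt "0 -0.02 -0.21 0 0 0 -1" --pt "0 -0.01 -0.32 0 0 0 -1" --pt "0 0 -0.43 0 0 0 -1" --pt "0 0.03 -0.54 0 0 0 -1" --pt "0 0.06 -0.64 0 0 0 -1" --pt "0 0.1 -0.74 0 0 0 -1" --pt "0 0.16 -0.83 0 0 0 -1"

```text
t: 4.4
tool_pos: [0.4664, -0.1766, 0.2422]
orientation: [-2.404, -2.018, 0.003]
force: [-9.1, 2.7, 3.1]
opening: 0.0198
```

move_arm --pt "0 0.06 -0.09 0 0 0 -1" --pt "0 0.13 -0.17 0 0 0 -1" --pt "0 0.2 -0.25 0 0 0 -1" --pt "0 0.28 -0.32 0 0 0 -1" --pt "0.01 0.37 -0.38 0 0 0 -1" --pt "0.01 0.47 -0.44 0 0 0 -1" --pt "0.01 0.56 -0.48 0 0 0 -1" --pt "0.01 0.67 -0.52 0 0 0 -1"

```text
t: 5.2
tool_pos: [0.5346, -0.1877, 0.295]
orientation: [2.405, 2.019, 0.001]
force: [-1.4, 0.7, 1.6]
opening: 0.0137
```

move_arm --pt "0 0.1 -0.03 0 0 0 -1" --pt "0 0.21 -0.05 0 0 0 -1" --pt "0 0.32 -0.06 0 0 0 -1" --pt "0.01 0.43 -0.05 0 0 0 -1" --pt "0.01 0.53 -0.04 0 0 0 -1" --pt "0.01 0.64 -0.02 0 0 0 -1" --pt "0.01 0.74 0.01 0 0 0 -1" --pt "0.01 0.84 0.05 0 0 0 -1"

```text
t: 6.0
tool_pos: [0.6179, -0.2012, 0.2883]
orientation: [-2.406, -2.02, -0.0]
force: [0.3, 0.2, -0.7]
opening: 0.0136
```

move_arm --pt "0 0.1 0.05 0 0 0 -1" --pt "0 0.14 0.07 0 0 0 -1" --pt "0 0.14 0.07 0 0 0 -1"

```text
t: 6.3
tool_pos: [0.6313, -0.2035, 0.2807]
orientation: [-2.405, -2.02, 0.0]
force: [1.1, 1.7, -1.9]
opening: 0.0135
```

Run:
```python
from plant import *
import cv2,numpy as np
st=read_state(); print(st["t"],st["tool_pos"],st["force"],st["opening"])
c=read_camera("side"); cv2.imwrite("pics/side3.png",cv2.resize(c["frame"][200:380,240:500,::-1],None,fx=3,fy=3,interpolation=cv2.INTER_CUBIC))
```

```text
6.3 [ 0.63127542 -0.20345526  0.28069396] [ 1.0804714   1.720007   -1.88384357] 0.013495654420683699
```

View pics/side3.png

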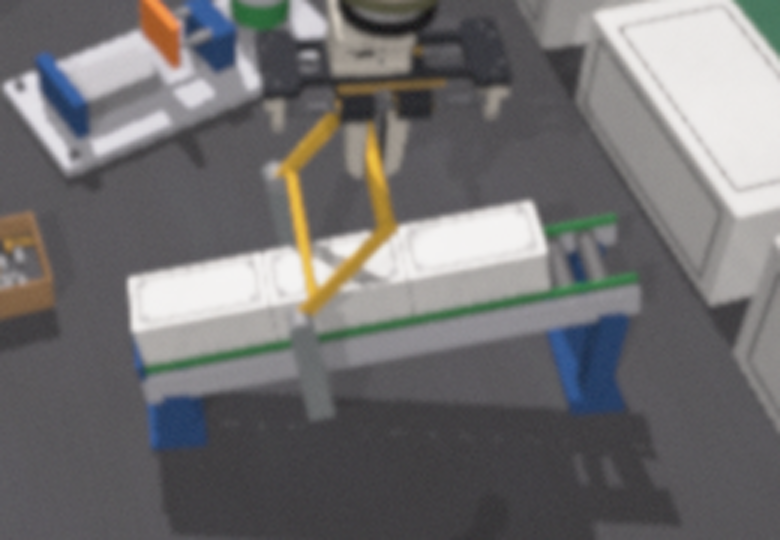

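move_arm --pt "0 0 0 0 0 0 -0.5" --pt "0 0 0 0 0 0 -0.2" --pt "0 0 0 0 0 0 0.1" --pt "0 0 -0.1 0 0 0 0.1" --pt "0 0 -0.25 0 0 0 0.1" --pt "0 0 -0.5 0 0 0 0.1" --pt "0 0 -0.9 0 0 0 0.1" --pt "0 0 -0.9 0 0 0 0.1"

```text
t: 7.15
tool_pos: [0.6324, -0.2043, 0.381]
orientation: [2.398, 2.013, 0.009]
force: [-0.1, -0.6, 1.6]
opening: 0.0513
```

Run:
```python
from plant import *
import cv2,numpy as np
st=read_state(); print(st["t"],st["tool_pos"],st["force"],st["opening"])
c=read_camera("side"); np.savez("side4.npz",**c);cv2.imwrite("pics/side4.png",cv2.resize(c["frame"][200:380,240:500,::-1],None,fx=3,fy=3,interpolation=cv2.INTER_CUBIC))
```

```text
7.15 [ 0.63238772 -0.20429987  0.38098622] [-0.14452976 -0.59047513  1.63105464] 0.0512928483499693
```

View pics/side4.png

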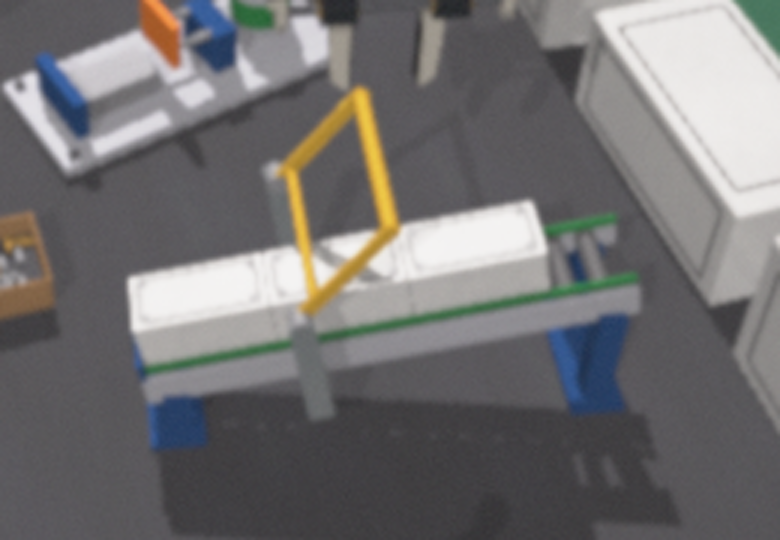

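```bash
cat >> h.py <<'E'
def lanetool():
    c,si=np.cos(np.radians(10)),np.sin(np.radians(10)); Q=Rz(YR)
    x=Q@np.array([-c,0,-si]); z=Q@np.array([si,0,-c]); return np.c_[x,np.cross(z,x),z]
E
python3 - <<'E'
from h import *
from plant import *
st=read_state(); h=lane(0,0,.16)
m=np.array([.47,-.18,.38])
print(h,rows([(m,tool(170.9)),(h,lanetool())],1,st))
print(rows([(h,lanetool())],1,None,m,tool(170.9)))
E
```

```text
[ 0.47556598 -0.17560578  0.24256924] [[-0.042, -1.639, -0.035, 0.002, 0.003, -0.505, 1], [0.013, -1.604, 1.34, -0.042, -0.041, -0.504, 1]]
[[-0.048, 0.052, 1.374, -0.0, -0.056, -0.0, 1]]
```

move_arm --pt "0 -0.3 0 0 0 -0.045 1" --pt "0 -0.6 0 0 0 -0.09 1" --pt "-0.02 -0.9 0 0 0 -0.135 1" --pt "-0.02 -1 0 0 0 -0.18 1" --pt "-0.02 -1 0 0 0 -0.225 1" --pt "-0.02 -1 0 0 0 -0.25 1"

```text
t: 7.8
tool_pos: [0.5315, -0.1882, 0.3722]
orientation: [1.443, 2.79, 0.0]
force: [0.0, 0.4, -0.1]
opening: 0.0918
```

Run:
```python
from h import *
from plant import *
st=read_state(); h=lane(0,0,.16)
m=np.array([.475,-.18,.38])
print(st["tool_pos"],rows([(m,tool(170.9)),(m,lanetool())],1,st))
print(rows([(h,lanetool())],1,None,m,lanetool()))
```

```text
[ 0.53145768 -0.18824598  0.37215685] [[0.394, -0.413, -0.079, 0.0, 0.0, -0.253, 1], [0.394, -0.413, -0.079, -0.022, -0.052, -0.253, 1]]
[[0.24, 0.044, 1.353, 0.0, 0.0, 0.0, 1]]
```

move_arm --pt "0.15 -0.15 0 0 0 -0.045 1" --pt "0.3 -0.3 0 0 0 -0.09 1" --pt "0.39 -0.41 0 0 0 -0.135 1" --pt "0.39 -0.41 0 0 0 -0.18 1" --pt "0.39 -0.41 0 -0.007 -0.017 -0.225 1" --pt "0.39 -0.41 0 -0.014 -0.034 -0.253 1" --pt "0.39 -0.41 0 -0.022 -0.052 -0.253 1" --pt "0.39 -0.41 0 -0.022 -0.052 -0.253 1"

```text
t: 8.6
tool_pos: [0.4753, -0.1798, 0.3722]
orientation: [0.242, 2.957, -0.021]
force: [-0.3, 0.2, 0.3]
opening: 0.093
```

Run:
```python
from h import *
from plant import *
st=read_state(); h=lane(0,0,.19)
print(st["q"],st["tool_pos"],rows([(h,lanetool())],1,st))
c=read_camera("wrist"); np.savez("wrist5.npz",**c); cv2.imwrite("pics/wrist5.png",c["frame"][:,:,::-1])
```

```text
[-0.50633443 -0.30524359  1.63228244  0.05863473  1.64953366 -1.90432515] [ 0.47526661 -0.17980152  0.37222069] [[0.229, 0.042, 0.976, -0.0, 0.0, -0.001, 1]]
```

View pics/wrist5.png

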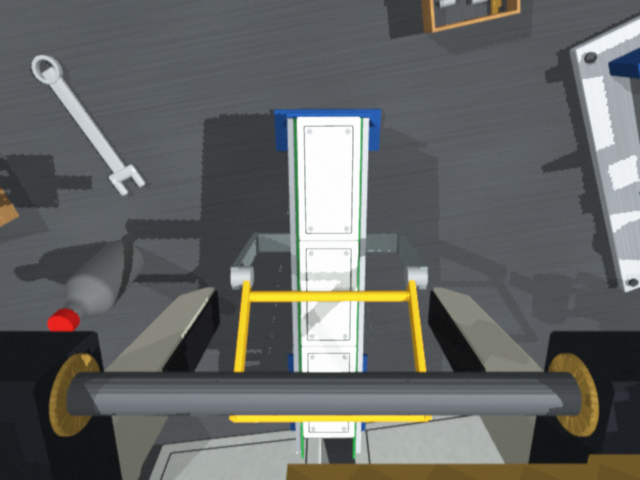

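The wrist view shows the front lid running from (297..361, y≈119) to the seam at y≈241. The second lid starts right after it, and the guard is open at y≈297–420.

Run:
```python
from h import *
np.set_printoptions(precision=4,suppress=True)
W=load("wrist5.npz"); g=W["frame"].astype(int)
for v in (118,122,130,150,170,190,210,230):
    r=g[v,270:400]; w=np.where(r.min(1)>200)[0]+270; print(v,w[0],w[-1])
for v in list(range(112,124))+list(range(234,248)): print(v,g[v,316].tolist(),end=" ")
Rm=cv2.Rodrigues(W["rvec"])[0];C=-Rm.T@W["tvec"].ravel()
p0=lane(0,0,.055);T=lanetool();n=-T[:,2];s=-T[:,0];y=np.cross(n,s)
def L(u):
    d=Rm.T@np.linalg.inv(W["K"])@np.r_[u,1]; X=C+d*((p0-C)@n)/(d@n); return np.array([(X-p0)@s,(X-p0)@y])
print()
for u in ((297,121),(361,121),(300,230),(358,230),(328,117),(328,240)): print(u,L(u))
```

```text
118 297 359
122 297 367
130 297 367
150 298 367
170 298 366
190 299 366
210 299 365
230 299 365
112 [37, 88, 166] 113 [42, 97, 180] 114 [46, 104, 191] 115 [50, 105, 189] 116 [122, 152, 202] 117 [227, 234, 238] 118 [250, 251, 251] 119 [253, 254, 253] 120 [253, 254, 254] 121 [253, 254, 253] 122 [253, 254, 253] 123 [253, 254, 253] 234 [242, 245, 243] 235 [252, 253, 252] 236 [253, 253, 253] 237 [253, 253, 253] 238 [252, 253, 252] 239 [247, 249, 248] 240 [233, 236, 233] 241 [243, 245, 243] 242 [251, 252, 252] 243 [253, 254, 253] 244 [253, 254, 253] 245 [253, 254, 253] 246 [252, 253, 252] 247 [243, 246, 244] 
(297, 121) [-0.0582 -0.0291]
(361, 121) [-0.0579  0.0309]
(300, 230) [ 0.0471 -0.0283]
(358, 230) [0.0473 0.0302]
(328, 117) [-0.0616  0.    ]
(328, 240) [ 0.0577 -0.0001]
```

```bash
sed -i 's/^YR=.*/YR=np.radians(-9.1); O=np.array([.5013,-.1788,0.])/' h.py
python3 - <<'E'
from h import *
from plant import *
st=read_state(); print(rows([(lane(0,0,n),lanetool()) for n in (.2,.1,.015)],1,st))
E
```

```text
[[0.246, 0.051, 0.872, -0.0, -0.001, -0.002, 1], [0.244, 0.052, 1.872, -0.0, -0.001, -0.002, 1], [0.243, 0.053, 2.722, -0.0, -0.001, -0.002, 1]]
```

move_arm --pt "0.1 0.02 0.3 0 0 0 1" --pt "0.2 0.05 0.65 0 0 0 1" --pt "0.245 0.052 0.95 0 0 -0.002 1" --pt "0.245 0.052 0.95 0 0 -0.002 1"

```text
t: 9.05
tool_pos: [0.467, -0.1722, 0.2685]
orientation: [0.233, 2.97, -0.016]
force: [0.2, 0.8, -0.0]
opening: 0.0933
```

move_arm --pt "0 0 0.3 0 0 0 1" --pt "0 0 0.6 0 0 0 1" --pt "0 0 0.9 0 0 0 1" --pt "0 0 0.9 0 0 0 1"

```text
t: 9.45
tool_pos: [0.4831, -0.1751, 0.1822]
orientation: [0.233, 2.967, -0.018]
force: [-0.2, 0.0, -0.1]
opening: 0.0932
```

Run:
```python
from h import *
from plant import *
st=read_state(); print(st["force"],rows([(lane(0,0,n),lanetool()) for n in (.05,.015)],1,st))
```

```text
[-0.17974731  0.04038075 -0.1069051 ] [[-0.018, -0.009, 0.489, 0.001, -0.003, 0.001, 1], [-0.021, -0.009, 0.839, 0.001, -0.003, 0.001, 1]]
```

move_arm --pt "-0.01 -0.005 0.2 0 0 0 1" --pt "-0.02 -0.01 0.45 0 0 0 1" --pt "-0.02 -0.01 0.65 0 0 0 1" --pt "-0.02 -0.01 0.8 0 0 0 1" --pt "-0.02 -0.01 0.84 0 0 0 1" --pt "-0.02 -0.01 0.84 0 0 0 1"

```text
t: 10.05
tool_pos: [0.5013, -0.18, 0.1043]
orientation: [0.232, 2.96, -0.022]
force: [-0.5, 0.2, 0.1]
opening: 0.093
```

move_arm --pt "0 0 0 0 0 0 0.6" --pt "0 0 0 0 0 0 0.4" --pt "0 0 0 0 0 0 0.2" --pt "0 0 0 0 0 0 0" --pt "0 0 0 0 0 0 -0.2" --pt "0 0 0 0 0 0 -0.4" --pt "0 0 0 0 0 0 -0.4" --pt "0 0 0 0 0 0 -0.4" --squeeze 40

```text
t: 10.85
tool_pos: [0.5006, -0.1795, 0.1031]
orientation: [0.232, 2.96, -0.021]
force: [-3.0, 2.8, 5.6]
opening: 0.0596
```

Run:
```python
from h import *
from plant import *
st=read_state(); print(st["t"],st["force"],st["opening"],st["tool_pos"],rows([(lane(0,0,.015),lanetool())],1,st))
c=read_camera("wrist"); np.savez("wrist6.npz",**c); cv2.imwrite("pics/wrist6.png",c["frame"][:,:,::-1])
```

```text
10.85 [-3.04563404  2.83246876  5.5549253 ] 0.059638450407103846 [ 0.50063185 -0.17954889  0.10308052] [[0.026, 0.009, 0.029, -0.0, -0.0, 0.001, 1]]
```

View pics/wrist6.png

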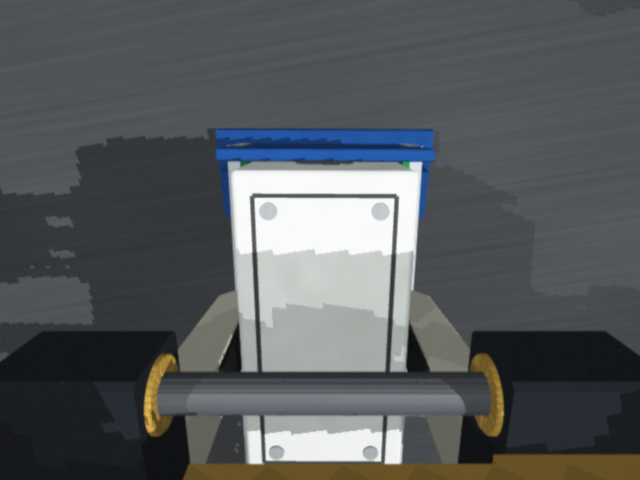

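The wrist view shows the enclosure gripped centrally (x≈325), with its front edge against the blue stop at y≈165. Opening is 59.6 mm, so I'll lift.

move_arm --pt "0 0 -0.2 0 0 0 -0.4" --pt "0.01 0 -0.5 0 0 0 -0.4" --pt "0.05 0 -0.8 0 0 0 -0.4" --pt "0.2 0 -1 0 0 0 -0.4" --pt "0.4 0 -1 0 0 0 -0.4"

```text
t: 11.4
tool_pos: [0.4456, -0.1715, 0.1975]
orientation: [0.231, 2.956, -0.024]
force: [0.4, 0.8, -1.9]
opening: 0.0602
```

Run:
```python
from h import *
from plant import *
st=read_state(); print(st["t"],st["force"],st["opening"],st["tool_pos"])
c=read_camera("wrist"); np.savez("wrist7.npz",**c); cv2.imwrite("pics/wrist7.png",c["frame"][:,:,::-1])
c=read_camera("side"); cv2.imwrite("pics/side7.png",cv2.resize(c["frame"][200:380,200:460,::-1],None,fx=3,fy=3,interpolation=cv2.INTER_CUBIC))
```

```text
11.4 [ 0.41530702  0.75002982 -1.86019352] 0.0601840034486685 [ 0.44560178 -0.17145429  0.19745852]
```

View pics/side7.png

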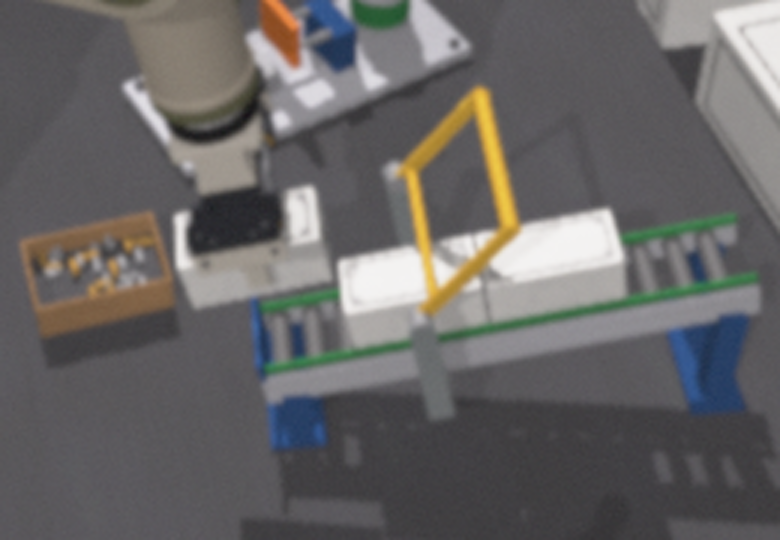

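View pics/wrist7.png

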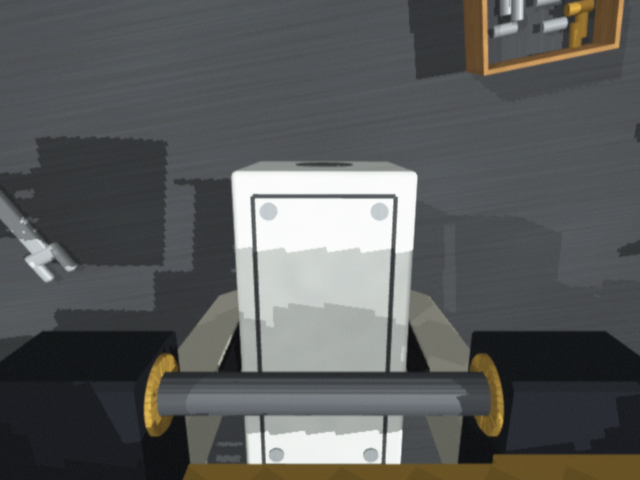

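The side view shows the front enclosure lifted clear at (250,250) and the other two rolling down. The grip is unchanged in the wrist view. Now I'll move up toward the jig.

Run:
```python
from h import *
from plant import *
st=read_state()
A=(np.array([.46,-.075,.29]),tool(170.9)); B=(np.array([.50,.02,.34]),tool(180)); C=(np.array([.57,.11,.34]),tool(190)); D=(np.array([.66,.19,.34]),tool(196.2)); 
T=[A,B,C,D]
print(rows([A],-.4,st))
for a,b in zip(T,T[1:]): print(rows([b],-.4,None,*a))
```

```text
[[-0.184, 0.968, -0.948, -0.0, 0.054, 0.001, -0.4]]
[[-0.245, 1.001, -0.5, 0.0, 0.0, -0.051, -0.4]]
[[-0.7, 0.9, 0.0, 0.0, 0.0, -0.056, -0.4]]
[[-1.025, 0.632, 0.0, 0.0, 0.0, -0.034, -0.4]]
```

move_arm --pt "-0.04 0.15 -0.25 0 0.01 0 -0.4" --pt "-0.09 0.4 -0.5 0 0.02 0 -0.4" --pt "-0.14 0.7 -0.75 0 0.04 0 -0.4" --pt "-0.18 0.97 -0.95 0 0.054 0 -0.4"

```text
t: 11.9
tool_pos: [0.4617, -0.074, 0.2917]
orientation: [0.247, 3.131, -0.002]
force: [0.6, 0.3, -2.0]
opening: 0.0596
```

move_arm --pt "-0.06 0.25 -0.12 0 0 -0.01 -0.4" --pt "-0.12 0.5 -0.25 0 0 -0.02 -0.4" --pt "-0.18 0.75 -0.4 0 0 -0.04 -0.4" --pt "-0.24 1 -0.5 0 0 -0.051 -0.4"

```text
t: 12.3
tool_pos: [0.5012, 0.0213, 0.3408]
orientation: [-0.01, 3.139, -0.002]
force: [0.7, 0.2, -2.5]
opening: 0.0598
```

move_arm --pt "-0.18 0.22 0 0 0 -0.01 -0.4" --pt "-0.35 0.45 0 0 0 -0.03 -0.4" --pt "-0.52 0.68 0 0 0 -0.045 -0.4" --pt "-0.7 0.9 0 0 0 -0.056 -0.4"

```text
t: 12.7
tool_pos: [0.5708, 0.1117, 0.3394]
orientation: [-0.285, 3.128, -0.002]
force: [0.1, -0.4, -2.7]
opening: 0.0599
```

move_arm --pt "-0.25 0.16 0 0 0 -0.01 -0.4" --pt "-0.5 0.32 0 0 0 -0.02 -0.4" --pt "-0.75 0.48 0 0 0 -0.03 -0.4" --pt "-0.9 0.6 0 0 0 -0.034 -0.4" --pt "-0.9 0.6 0 0 0 -0.034 -0.4"

```text
t: 13.2
tool_pos: [0.6487, 0.1876, 0.3377]
orientation: [0.452, -3.108, 0.002]
force: [-0.2, 0.4, -3.8]
opening: 0.0594
```

Run:
```python
from h import *
from plant import *
st=read_state(); print(st["t"],st["q"],st["opening"],st["tool_pos"],rows([([.69,.26,.34],tool(196.2))],1,st))
c=read_camera("wrist"); np.savez("wrist8.npz",**c); cv2.imwrite("pics/wrist8.png",c["frame"][:,:,::-1])
```

```text
13.2 [ 2.06289383e-01  3.27999414e-01  1.04634404e+00 -1.25880561e-03
  1.76820972e+00 -1.65340238e+00] 0.05944043291600378 [0.64865427 0.18757455 0.33767021] [[-0.602, 0.577, -0.025, -0.0, -0.0, 0.002, 1]]
```

View pics/wrist8.png

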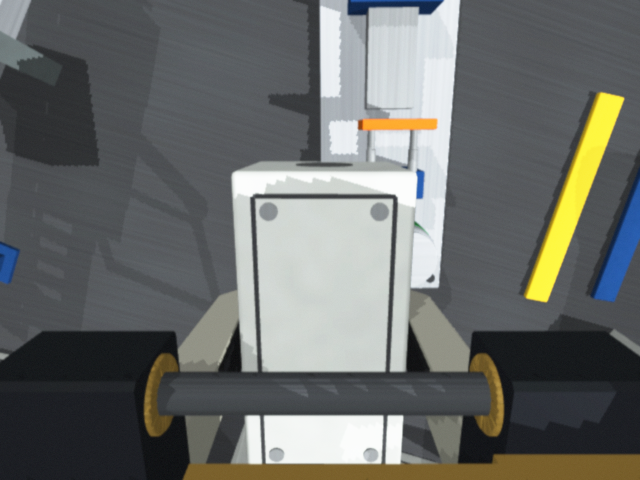

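The wrist view shows the orange plate at (398,124), the seat at (392,60) and the fence at the top edge. A shift toward the robot will bring the fence into view.

move_arm --pt "0.15 0.15 0 0 0 0 -0.4" --pt "0.3 0.3 0 0 0 0 -0.4" --pt "0.4 0.4 0 0 0 0 -0.4" --pt "0.4 0.4 0 0 0 0 -0.4" --pt "0.4 0.4 0 0 0 0 -0.4"

```text
t: 13.75
tool_pos: [0.5981, 0.212, 0.3409]
orientation: [-0.448, 3.107, -0.003]
force: [0.1, -0.4, -4.3]
opening: 0.0601
```

Run:
```python
from h import *
from plant import *
st=read_state(); print(st["t"],st["tool_pos"],st["dq"])
c=read_camera("wrist"); np.savez("wrist9.npz",**c); cv2.imwrite("pics/wrist9.png",c["frame"][:,:,::-1])
cv2.imwrite("pics/wrist9z.png",cv2.resize(c["frame"][0:200,220:460,::-1],None,fx=3,fy=3,interpolation=cv2.INTER_CUBIC))
```

```text
13.75 [0.5981151  0.2120109  0.34089256] [-0.00933207  0.0171702  -0.01652559 -0.00138372 -0.00175213 -0.00111328]
```

View pics/wrist9z.png

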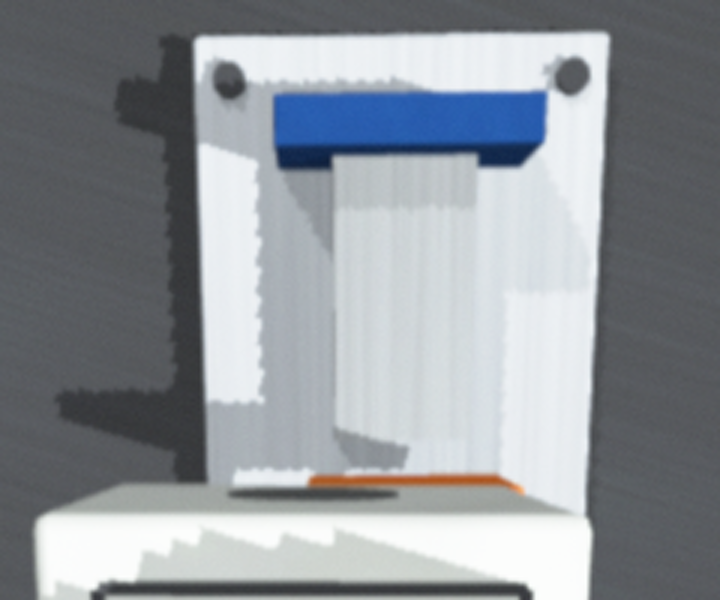

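Run:
```python
from h import *
np.set_printoptions(precision=4,suppress=True)
W=load("wrist9.npz")
def r(p,z): return ray(W,uc(p,(220,0),3),z)[:,:2]
def yaw(a,b): return np.degrees(np.arctan2(*(b-a)[::-1]))
fo=r([(274,95),(547,92)],.065); fi=r([(277,147),(545,140)],.065); bp=r([(193,36),(610,32)],.015); se=r([(333,160),(336,425),(478,160)],.045)
sl=r([(197,100),(207,450),(609,60),(588,480)],.015)
for n,a in (("fo",fo),("fi",fi),("bp",bp)): print(n,a[0],a[1],a.mean(0),np.linalg.norm(a[0]-a[1]),"yaw",yaw(a[0],a[1])-90)
print("seat",se,yaw(se[0],se[1]),np.linalg.norm(se[0]-se[2]),(se[0]+se[2])/2)
print("sides",sl,yaw(sl[1],sl[0])+180,yaw(sl[3],sl[2])+180)
W=load("wrist8.npz")
o=ray(W,[(360,119),(437,119)],.107)[:,:2];print("orange top far-edge",o,o.mean(0),np.linalg.norm(o[0]-o[1]),yaw(o[0],o[1])-90)
```

```text
fo [0.443  0.1523] [0.417  0.2378] [0.43  0.195] 0.0892860552821671 yaw 16.95040360656209
fi [0.4577 0.1576] [0.4307 0.2419] [0.4442 0.1997] 0.08854748517105998 yaw 17.75483000535354
bp [0.4235 0.1148] [0.38   0.2583] [0.4017 0.1865] 0.14996978915551293 yaw 16.865484486850278
seat [[0.4532 0.1758]
 [0.5383 0.2025]
 [0.439  0.2241]] 17.400597096108413 0.05025735806822111 [0.4461 0.1999]
sides [[0.4433 0.1215]
 [0.5626 0.1574]
 [0.3886 0.2611]
 [0.5312 0.3049]] 16.74081381247879 17.076390938151093
orange top far-edge [[0.5593 0.1957]
 [0.5388 0.2645]] [0.549  0.2301] 0.07176549894229288 16.551057397854848
```

Run:
```python
from h import *
from plant import *
np.set_printoptions(precision=4,suppress=True)
W=load("wrist9.npz"); st=read_state(); p=st["tool_pos"]; T=R.from_rotvec(st["orientation"]).as_matrix()
f=W["frame"]; print([ (v,f[v,325].tolist()) for v in range(166,180,2)])
Rm=cv2.Rodrigues(W["rvec"])[0];C=-Rm.T@W["tvec"].ravel()
Ct=T.T@(C-p); print("cam in tool",Ct)
def L(u,h):
    d=T.T@Rm.T@np.linalg.inv(W["K"])@np.r_[u,1]; return (Ct+d*((-h-Ct[2])/d[2]))
for h in (.034,.037,.040):
    for u in ((233,172),(417,172),(253,195),(397,195),(262,462),(385,462)): print(h,u,L(u,h))
```

```text
[(166, [100, 105, 104]), (168, [156, 162, 159]), (170, [172, 178, 175]), (172, [231, 234, 232]), (174, [245, 247, 246]), (176, [250, 251, 250]), (178, [251, 252, 252])]
cam in tool [ 0.0757 -0.0001 -0.1672]
0.034 (233, 172) [ 0.0619 -0.0294 -0.034 ]
0.034 (417, 172) [ 0.0619  0.0301 -0.034 ]
0.034 (253, 195) [ 0.0544 -0.0233 -0.034 ]
0.034 (397, 195) [ 0.0544  0.024  -0.034 ]
0.034 (262, 462) [-0.0532 -0.0247 -0.034 ]
0.034 (385, 462) [-0.0531  0.0246 -0.034 ]
0.037 (233, 172) [ 0.0622 -0.0287 -0.037 ]
0.037 (417, 172) [ 0.0622  0.0294 -0.037 ]
0.037 (253, 195) [ 0.0549 -0.0228 -0.037 ]
0.037 (397, 195) [ 0.0549  0.0235 -0.037 ]
0.037 (262, 462) [-0.0503 -0.0241 -0.037 ]
0.037 (385, 462) [-0.0502  0.024  -0.037 ]
0.04 (233, 172) [ 0.0625 -0.0281 -0.04  ]
0.04 (417, 172) [ 0.0625  0.0287 -0.04  ]
0.04 (253, 195) [ 0.0553 -0.0222 -0.04  ]
0.04 (397, 195) [ 0.0554  0.0229 -0.04  ]
0.04 (262, 462) [-0.0474 -0.0236 -0.04  ]
0.04 (385, 462) [-0.0473  0.0235 -0.04  ]
```

View pics/wrist9.png

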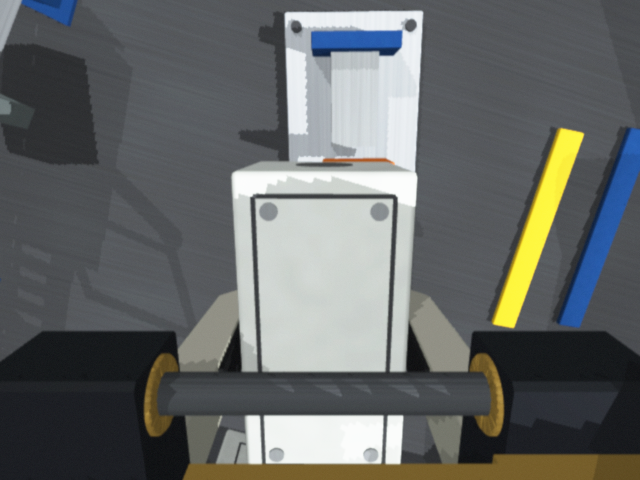

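```bash
cat >> h.py <<'E'
YJ=np.radians(17.0); J=np.array([.5023,.2170,0.])
def jig(x,y,z): return J+Rz(YJ)@np.array([x,y,z])
E
python3 - <<'E'
from h import *
from plant import *
st=read_state(); T=tool(197.0)
q=[(jig(-.014,0,z),T) for z in (.30,.2,.12,.093)]
print(rows(q,-.4,st))
E
```

```text
[[1.048, 0.32, 0.405, -0.001, 0.001, -0.003, -0.4], [1.051, 0.323, 1.405, -0.001, 0.001, -0.003, -0.4], [1.053, 0.324, 2.205, -0.001, 0.001, -0.003, -0.4], [1.053, 0.325, 2.475, -0.001, 0.001, -0.003, -0.4]]
```

move_arm --pt "0.25 0.08 0 0 0 0 -0.4" --pt "0.5 0.16 0.1 0 0 -0.003 -0.4" --pt "0.75 0.25 0.3 0 0 -0.003 -0.4" --pt "1 0.32 0.6 0 0 -0.003 -0.4" --pt "1 0.32 0.9 0 0 -0.003 -0.4" --pt "1 0.32 1 0 0 -0.003 -0.4"

```text
t: 14.4
tool_pos: [0.4919, 0.2138, 0.2371]
orientation: [0.462, -3.105, 0.004]
force: [0.1, -0.6, -3.6]
opening: 0.0594
```

move_arm --pt "0.05 0 0.2 0 0 0 -0.4" --pt "0.05 0 0.4 0 0 0 -0.4" --pt "0.05 0 0.6 0 0 0 -0.4" --pt "0.05 0 0.8 0 0 0 -0.4" --pt "0.05 0 0.8 0 0 0 -0.4" --pt "0.05 0 0.8 0 0 0 -0.4"

```text
t: 15.0
tool_pos: [0.4896, 0.213, 0.1614]
orientation: [-0.462, 3.105, -0.003]
force: [0.2, 0.6, -2.5]
opening: 0.06
```

Run:
```python
from h import *
from plant import *
st=read_state(); T=tool(197.0)
print(st["t"],st["force"],st["tool_pos"],Rz(YJ).T@(st["tool_pos"]-J),rows([(jig(-.014,0,z),T) for z in (.12,.093)],-.4,st))
for n in("scene","side"):
  c=read_camera(n); np.savez(n+"10.npz",**c); f=c["frame"][140:280,290:470] if n=="scene" else c["frame"][160:280,225:385]
  cv2.imwrite(f"pics/{n}10.png",cv2.resize(f[:,:,::-1],None,fx=4,fy=4,interpolation=cv2.INTER_CUBIC))
```

```text
15.0 [ 0.22299615  0.5901126  -2.50884912] [0.48963218 0.21301795 0.16139499] [-1.32785412e-02 -1.04343948e-04  1.61394994e-01] [[0.008, 0.002, 0.414, -0.001, 0.001, -0.0, -0.4], [0.009, 0.003, 0.684, -0.001, 0.001, -0.0, -0.4]]
```

View pics/scene10.png

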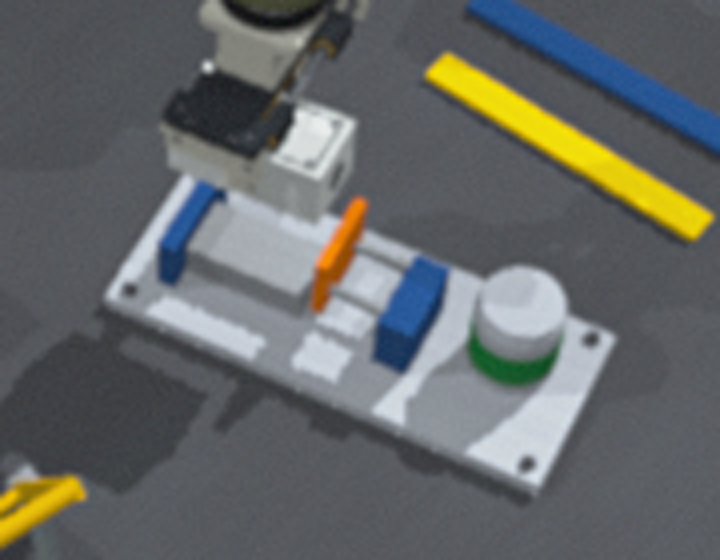

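View pics/side10.png

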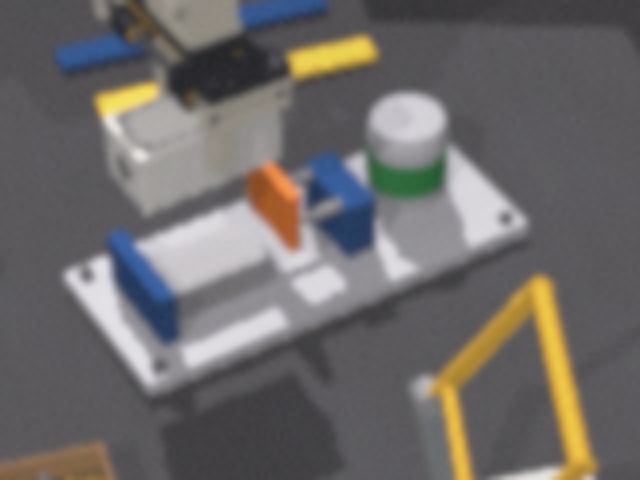

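move_arm --pt "0.03 0 0.15 0 0 0 -0.4" --pt "0.03 0 0.3 0 0 0 -0.4" --pt "0.03 0 0.45 0 0 0 -0.4" --pt "0.03 0 0.6 0 0 0 -0.4" --pt "0.03 0 0.69 0 0 0 -0.4" --pt "0.03 0 0.69 0 0 0 -0.4"

```text
t: 15.7
tool_pos: [0.4847, 0.2118, 0.0892]
orientation: [0.463, -3.106, 0.004]
force: [-0.2, -1.0, -2.9]
opening: 0.0599
```

Run:
```python
from h import *
from plant import *
st=read_state(); T=tool(197.0)
print(st["t"],st["force"],Rz(YJ).T@(st["tool_pos"]-J))
for n in("scene","side"):
  c=read_camera(n); np.savez(n+"11.npz",**c); f=c["frame"][160:260,310:430] if n=="scene" else c["frame"][160:260,235:355]
  cv2.imwrite(f"pics/{n}11.png",cv2.resize(f[:,:,::-1],None,fx=6,fy=6,interpolation=cv2.INTER_CUBIC))
```

```text
15.7 [-0.16880657 -0.98286423 -2.93967559] [-0.01838171  0.00022803  0.08924607]
```

View pics/scene11.png

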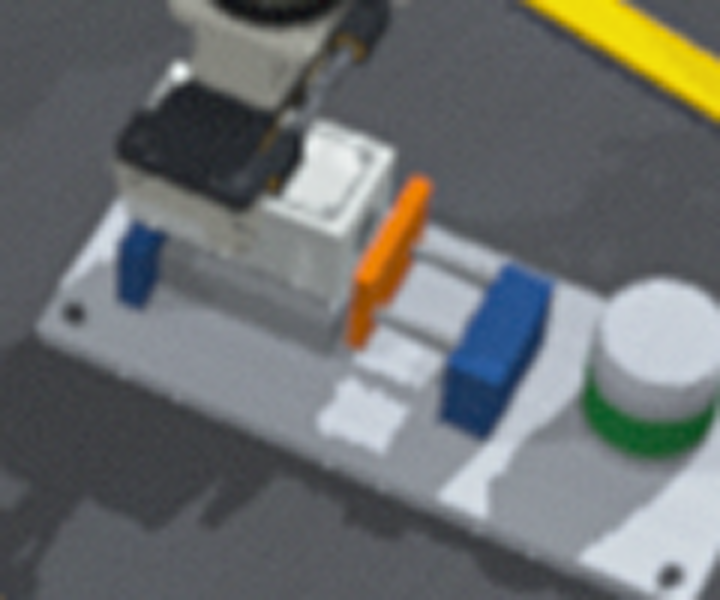

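View pics/side11.png

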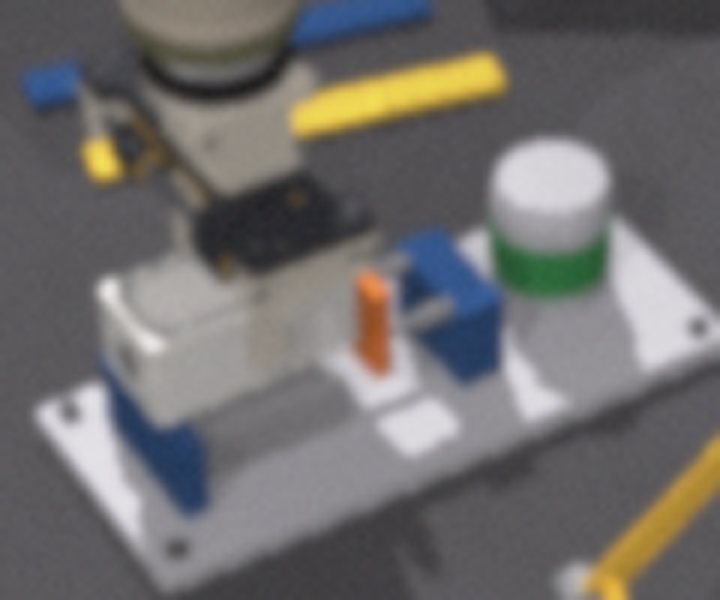

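The views show the box above the fence and short of the orange plate, at scene (390,260). Now I'll push, 24 mm.

move_arm --pt "-0.03 0 0 0 0 0 -0.4" --pt "-0.06 0 0 0 0 0 -0.4" --pt "-0.09 0 0 0 0 0 -0.4" --pt "-0.12 0 0 0 0 0 -0.4" --pt "-0.16 0 0 0 0 0 -0.4" --pt "-0.2 0 0 0 0 0 -0.4" --pt "-0.24 0 0 0 0 0 -0.4" --pt "-0.24 0 0 0 0 0 -0.4"

```text
t: 16.6
tool_pos: [0.5079, 0.219, 0.0918]
orientation: [0.463, -3.106, 0.004]
force: [-11.3, -4.3, 4.2]
opening: 0.0598
```

Run:
```python
from h import *
from plant import *
st=read_state(); T=tool(197.0)
print(st["t"],Rz(YJ).T@st["force"],Rz(YJ).T@(st["tool_pos"]-J),rows([(jig(.006,0,.064),T)],-.4,st))
for n in("scene","side"):
  c=read_camera(n); np.savez(n+"12.npz",**c); f=c["frame"][160:260,310:430] if n=="scene" else c["frame"][160:260,235:355]
  cv2.imwrite(f"pics/{n}12.png",cv2.resize(f[:,:,::-1],None,fx=6,fy=6,interpolation=cv2.INTER_CUBIC))
c=read_camera("wrist");cv2.imwrite("pics/wrist12.png",c["frame"][:,:,::-1]); np.savez("wrist12.npz",**c)
```

```text
16.6 [-12.03157717  -0.85967694   4.17675337] [0.00590093 0.00026292 0.09178284] [[-0.001, -0.002, 0.278, -0.001, -0.001, -0.0, -0.4]]
```

View pics/side12.png

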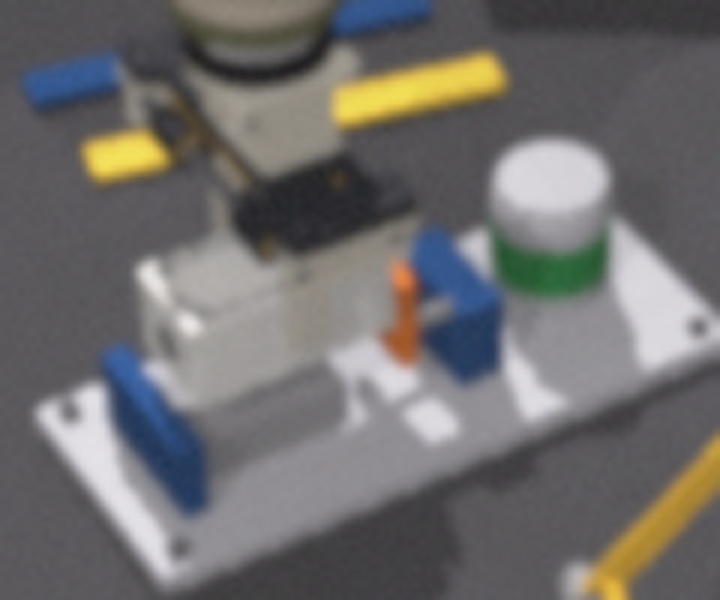

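View pics/wrist12.png

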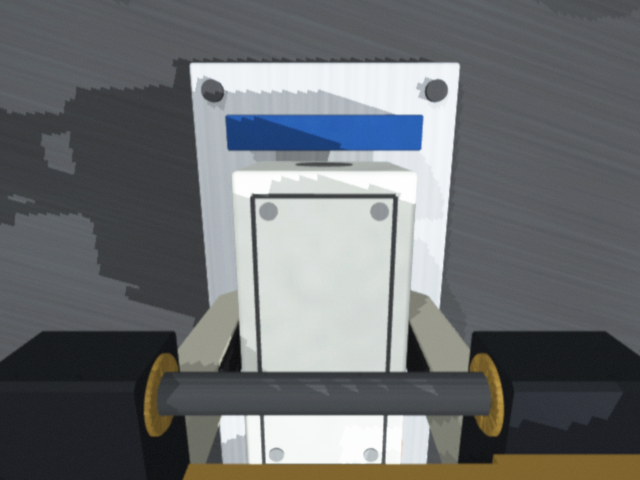

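Force along the jig is 12 N, which puts the plate at about 16 mm. The wrist view shows the box centred on the fence (both at x≈325) with a gap, so I'll lower.

move_arm --pt "0 0 0.04 0 0 0 -0.4" --pt "0 0 0.08 0 0 0 -0.4" --pt "0 0 0.12 0 0 0 -0.4" --pt "0 0 0.16 0 0 0 -0.4" --pt "0 0 0.2 0 0 0 -0.4" --pt "0 0 0.23 0 0 0 -0.4" --pt "0 0 0.23 0 0 0 -0.4"

```text
t: 17.45
tool_pos: [0.507, 0.2187, 0.0679]
orientation: [0.463, -3.104, 0.004]
force: [-10.6, -3.5, 0.0]
opening: 0.0599
```

Run:
```python
from h import *
from plant import *
st=read_state()
print(st["t"],Rz(YJ).T@st["force"],Rz(YJ).T@(st["tool_pos"]-J),st["orientation"],Rz(YJ).T@st["wrist_torque"])
```

```text
17.45 [-11.17781991  -0.2049551    0.02370505] [0.00495162 0.00022271 0.06794675] [ 0.46310012 -3.10448192  0.00408274] [0.06568408 1.86714288 0.13835911]
```

move_arm --pt "0 0 0.01 0 0 0 -0.4" --pt "0 0 0.02 0 0 0 -0.4" --pt "0 0 0.03 0 0 0 -0.4" --pt "0 0 0.03 0 0 0 -0.4"

```text
t: 17.85
tool_pos: [0.5073, 0.2188, 0.0654]
orientation: [0.463, -3.105, 0.004]
force: [-11.0, -3.5, 3.4]
opening: 0.0597
```

Run:
```python
from h import *
from plant import *
st=read_state()
print(st["t"],Rz(YJ).T@st["force"],Rz(YJ).T@(st["tool_pos"]-J),Rz(YJ).T@st["wrist_torque"])
```

```text
17.85 [-11.55266635  -0.15913718   3.39137966] [0.0052823  0.00022883 0.06540087] [-0.01254663  1.81013729  0.17723925]
```

move_arm --pt "0 0 0.01 0 0 0 -0.4" --pt "0 0 0.02 0 0 0 -0.4" --pt "0 0 0.02 0 0 0 -0.4"

```text
t: 18.15
tool_pos: [0.5076, 0.2189, 0.064]
orientation: [0.463, -3.106, 0.004]
force: [-10.7, -4.0, 7.2]
opening: 0.0601
```

Run:
```python
from h import *
from plant import *
st=read_state()
print(st["t"],Rz(YJ).T@st["force"],Rz(YJ).T@(st["tool_pos"]-J),Rz(YJ).T@st["wrist_torque"])
c=read_camera("side"); np.savez("side13.npz",**c); f=c["frame"][160:260,235:355]
cv2.imwrite("pics/side13.png",cv2.resize(f[:,:,::-1],None,fx=6,fy=6,interpolation=cv2.INTER_CUBIC))
```

```text
18.15 [-11.45627166  -0.71898867   7.21671687] [0.00563227 0.00022024 0.0640165 ] [0.04005829 2.30553964 0.12549479]
```

View pics/side13.png

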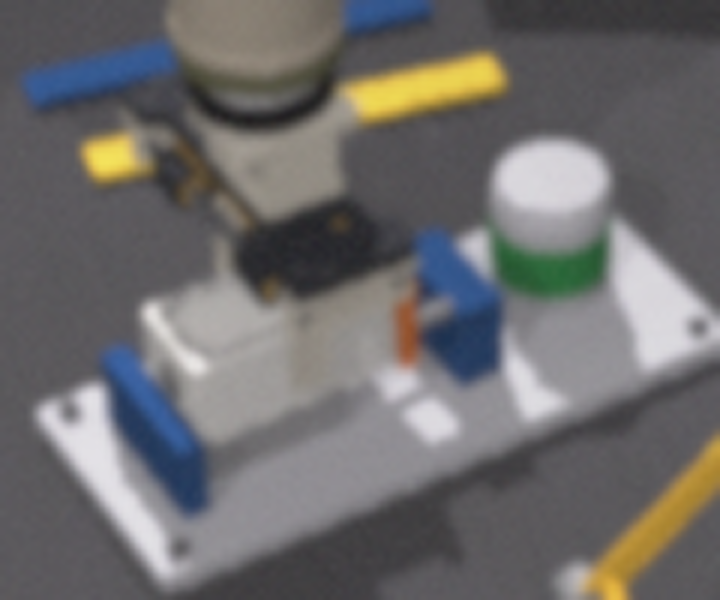

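It is on the seat (contact force rising). I'll ease back toward the fence.

move_arm --pt "0.01 0 0.01 0 0 0 -0.4" --pt "0.02 0 0.01 0 0 0 -0.4" --pt "0.03 0 0.01 0 0 0 -0.4" --pt "0.04 0 0.01 0 0 0 -0.4" --pt "0.04 0 0.01 0 0 0 -0.4"

```text
t: 18.7
tool_pos: [0.5054, 0.2182, 0.064]
orientation: [-0.463, 3.105, -0.003]
force: [-5.6, -2.5, 6.5]
opening: 0.0599
```

Run:
```python
from h import *
from plant import *
st=read_state()
print(st["t"],Rz(YJ).T@st["force"],Rz(YJ).T@(st["tool_pos"]-J),Rz(YJ).T@st["wrist_torque"])
```

```text
18.7 [-6.13366209 -0.77263237  6.52817468] [0.00330048 0.00022586 0.0639748 ] [0.06058501 1.55369208 0.08398112]
```

move_arm --pt "0.01 0 0 0 0 0 -0.4" --pt "0.02 0 0 0 0 0 -0.4" --pt "0.02 0 0 0 0 0 -0.4"

```text
t: 19.0
tool_pos: [0.5043, 0.2179, 0.064]
orientation: [-0.463, 3.103, -0.002]
force: [-2.2, -1.5, 5.8]
opening: 0.06
```

Run:
```python
from h import *
from plant import *
st=read_state()
print(st["t"],Rz(YJ).T@st["force"],Rz(YJ).T@(st["tool_pos"]-J),Rz(YJ).T@st["wrist_torque"])
c=read_camera("wrist");cv2.imwrite("pics/wrist14.png",c["frame"][:,:,::-1]); np.savez("wrist14.npz",**c)
```

```text
19.0 [-2.57906754 -0.76658638  5.76248659] [0.00214529 0.00023791 0.06401288] [0.07988062 1.05844797 0.10028172]
```

View pics/wrist14.png

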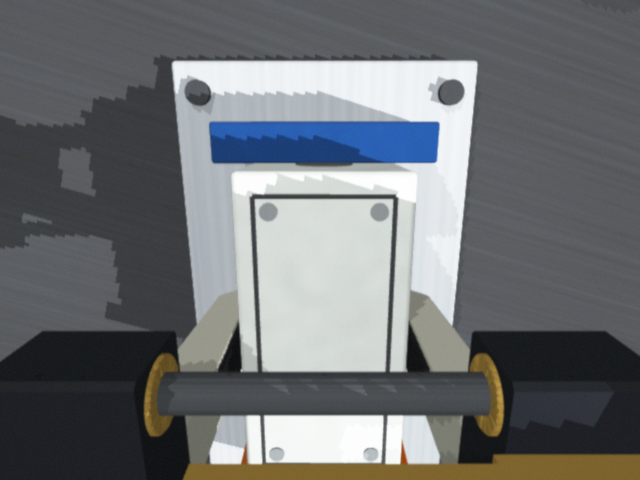

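The box end now sits at the fence (fence at y≈160, box face right below it). Releasing and rising.

move_arm --pt "0 0 0 0 0 0 0.33" --pt "0 0 0 0 0 0 0.4" --pt "0 0 0 0 0 0 0.6" --pt "0 0 0 0 0 0 0.9" --pt "0 0 0 0 0 0 0.9" --pt "0 0 0 0 0 0 0.9"

```text
t: 19.65
tool_pos: [0.5035, 0.2176, 0.0627]
orientation: [-0.463, 3.105, -0.003]
force: [-0.6, -0.9, 0.8]
opening: 0.0878
```

move_arm --pt "0 0 -0.05 0 0 0 0.9" --pt "0 0 -0.15 0 0 0 0.9" --pt "0 0 -0.35 0 0 0 0.9" --pt "0 0 -0.6 0 0 0 0.9" --pt "0 0 -0.9 0 0 0 0.9" --pt "0 0 -1 0 0 0 0.9"

```text
t: 20.25
tool_pos: [0.5053, 0.2184, 0.1673]
orientation: [-0.462, 3.098, -0.001]
force: [0.7, 0.0, 1.8]
opening: 0.0884
```

move_arm --pt "0 0 -0.3 0 0 0 0.9" --pt "0 0 -0.6 0 0 0 0.9" --pt "0 0 -0.8 0 0 0 0.9" --pt "0 0 -0.8 0 0 0 0.9" --pt "0 0 -0.8 0 0 0 0.9"

```text
t: 20.75
tool_pos: [0.503, 0.2178, 0.2423]
orientation: [-0.463, 3.104, -0.002]
force: [-0.3, -0.9, -1.1]
opening: 0.0887
```

Run:
```python
from h import *
from plant import *
st=read_state()
print(st["t"],st["force"],Rz(YJ).T@(st["tool_pos"]-J),st["opening"])
c=read_camera("wrist");cv2.imwrite("pics/wrist15.png",c["frame"][:,:,::-1]); np.savez("wrist15.npz",**c)
c=read_camera("side");cv2.imwrite("pics/side15.png",cv2.resize(c["frame"][160:380,225:485,::-1],None,fx=2.7,fy=2.7,interpolation=cv2.INTER_CUBIC)); np.savez("side15.npz",**c)
c=read_camera("scene");cv2.imwrite("pics/scene15.png",cv2.resize(c["frame"][140:420,200:460,::-1],None,fx=2.1,fy=2.1,interpolation=cv2.INTER_CUBIC)); np.savez("scene15.npz",**c)
```

```text
20.75 [-0.25471255 -0.87769766 -1.11429247] [0.00092208 0.00056488 0.2423288 ] 0.08871898022658521
```

View pics/wrist15.png

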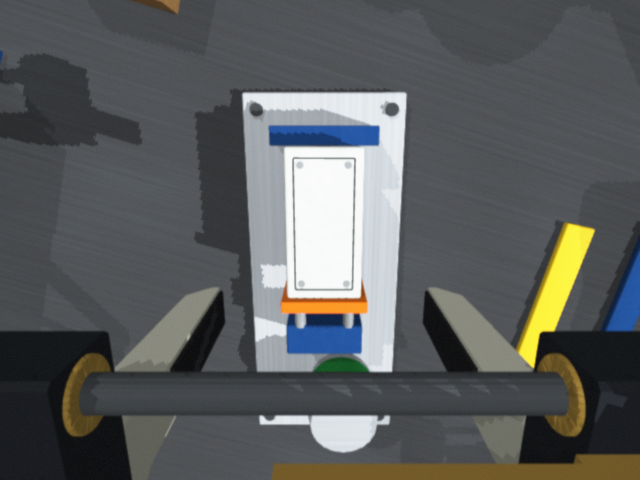

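View pics/side15.png

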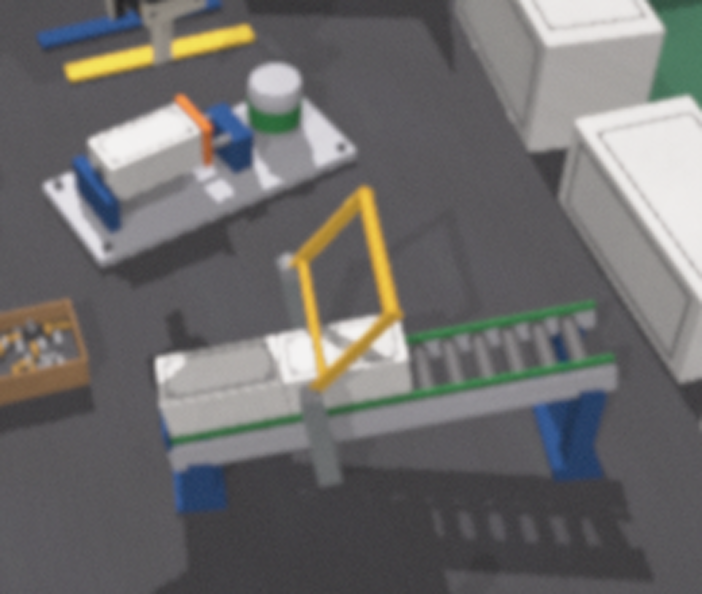

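View pics/scene15.png

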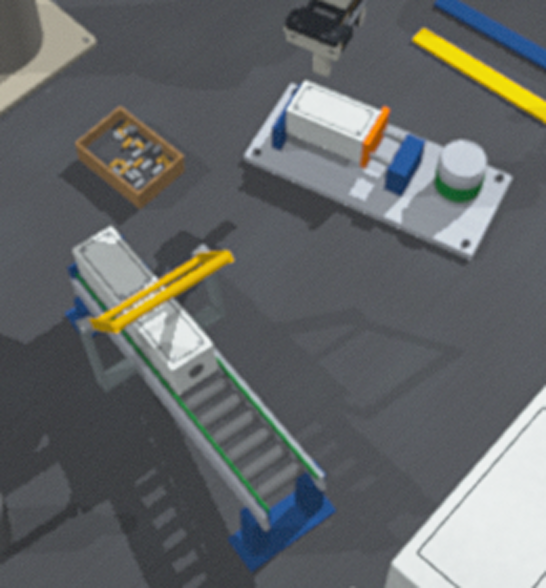

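The box lies between fence and plate, and the lane pair is down at the stop with the guard open. I'll check the placement with numbers.

Run:
```python
from h import *
np.set_printoptions(precision=4,suppress=True)
W=load("wrist15.npz");f=W["frame"].astype(int)
cv2.imwrite("pics/w15z.png",cv2.resize(W["frame"][110:320,250:420,::-1],None,fx=3.5,fy=2.8,interpolation=cv2.INTER_CUBIC))
for v in range(140,154): print(v,f[v,325].tolist(),end=" ")
print()
for v in (165,200,240,280):
    r=f[v,270:380]; print(v,[int(np.where(r.min(1)>t)[0][0])+270 for t in (235,)],[int(np.where(r.min(1)>t)[0][-1])+270 for t in (235,)])
def jf(u,z): return ((ray(W,u,z)-J)@Rz(YJ))[:,:2]
print("fence inner top",jf([(270,145),(378,144)],.065))
print("lid",jf([(286,148),(363,147),(290,297),(362,297)],.100))
```

```text
140 [25, 57, 108] 141 [23, 56, 106] 142 [27, 58, 108] 143 [25, 56, 106] 144 [35, 59, 101] 145 [71, 81, 97] 146 [139, 144, 144] 147 [208, 213, 209] 148 [238, 241, 238] 149 [247, 249, 247] 150 [249, 250, 249] 151 [249, 251, 249] 152 [249, 250, 249] 153 [249, 251, 250] 
165 [286] [363]
200 [286] [362]
240 [287] [361]
280 [288] [360]
fence inner top [[-0.0603 -0.0441]
 [-0.061   0.0445]]
lid [[-0.0596 -0.0278]
 [-0.0603  0.029 ]
 [ 0.0594 -0.0276]
 [ 0.0594  0.0313]]
```

View pics/w15z.png

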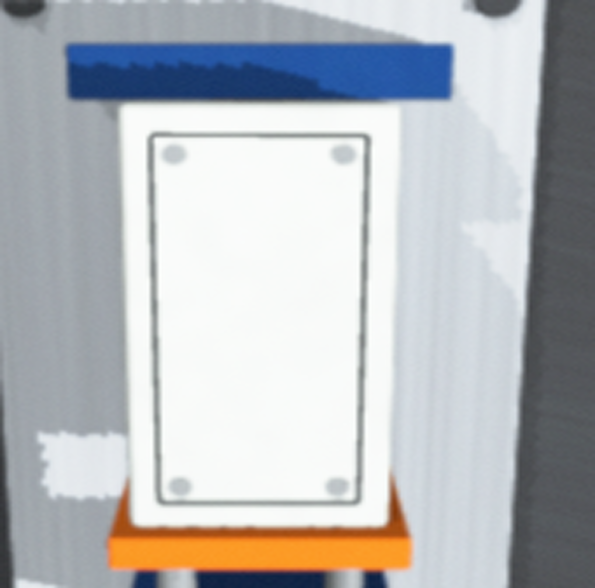

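Run:
```python
from plant import *
print(close_job())
```

```text
the job is handed in; nothing more can be done
None
```

The job is done and handed in at about 21 s of the 67 s allowed. No verdict was reported.

- **Guard:** I gripped the bar, swung it over its balance point to near the open stop and let go. It was still resting open in the last side and scene views.
- **Lane:** I lifted the front enclosure out of the lane, and the other two rolled down. The new front one's corner lies within about 1 pixel (side view) of where the first one's was, so it is at the stop.
- **Jig:** I pressed the enclosure's end against the orange plate (about 12 N, roughly 16 mm of travel). Then I lowered it onto the seat, eased it back to the fence, released it and rose clear.
- **Placement check:** The last wrist view puts the lid ends at −60 and +59 mm in the jig frame. It is square to within the measurement, about 1 mm off centre sideways, and the plate is against its end.
- **Flatness:** I judged this from the contact force and the pictures, not by a separate height measurement.
- **Disagreements:** At the start the scene and side cameras differed by 5 to 9 mm, and triangulated heights came out 4 to 11 mm high. I therefore relied on the wrist camera and the known heights for the final positions.
- **Other things on the table:** None looked moved in the last views. Those views did not show the wrench or the oil bottle, and I did not measure any of the bystanders.

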